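# Change the dish signs on the counter stand

## Robot

A 6-joint arm with a two-finger parallel gripper is mounted at the origin on a cart in front of the work surface, level with it; the furniture and walls round the work are solid. World frame = base frame: x ahead of the robot, y to its left, z up, the work surface at z = 0. Lengths are in m, angles in degrees, forces in N, time in s.
With the tool pointing down it reaches from about 0.3 to 0.85 m from the base axis. Payload 4.2 kg.
Tool frame: the origin (TCP) lies at the very end of the fingers, on their centre line; the grasp point (between the pads) lies env.grasp_offset behind it (env.grasp_offset is the distance from the TCP to the grasp point, in m); y points along the fingers, z is the direction in which the jaws open and shut, and the axes are right-handed (so a half turn about y gives the same grasp; the last joint's range is limited). The gripper opens to 91 mm and grips with 3 to 60 N. Pads are 32 mm wide; open, the fingers measure 118 mm over their backs; the gripper's body (76 mm by 178 mm) begins 60 mm behind the grasp point.
Start: joints at [64.114, 18.312, 89.639, -0, 72.044, -1.146], TCP at [0.241, 0.522, 0.214] pointing down, gripper open.
Joint ranges: [-177.97, 177.97], [-48.28, 115.42], [12.27, 149.76], [-77.06, 257.06], [2.81, 150.46], [-146.56, 146.56]. Speed limits (degrees/s): [147.25, 147.25, 180, 180, 180, 180].

## Interface

Orientations are given as [roll, pitch, yaw] about the fixed x, y, z axes, in that order (R = Rz(yaw) Ry(pitch) Rx(roll)).
In Python, from rig import env gives the robot as it stands.
- The arm moves only by the tool move_arm, never from a script. Its argument "plan" is a list of rows, each a list of 5 numbers: the shift along the world's x, y, z in cm, then the turn about the world's z in degrees, then the closure, from 0 (fully open) to 1 (shut). A call has 1 to 8 rows; each row is the pose to reach, as a shift and turn from the pose commanded when the call began; what a row does not reach only later rows make up. A row lasts 1/12 s, in which the tool goes at most 41.7 mm and 7.16 degrees, less where a joint would pass 70% of its speed; a pose out of reach is approached as far as the arm can. A call with a gripper value outside its range is refused whole. The fingers move at their own pace and stop on an object; the grip force is fixed at half the most. Time passes only in rows, so rows that repeat a pose let the fingers close. It gives the time, the measured TCP pose, the force and the opening at its end, in the units of the state.
- env.observe(): the state, without advancing time (a new reading comes with each control period).
- env.get_image(name): name is "side" or "top" or "wrist"; returns a dict with "img" (400x640x3 uint8, red, green, blue), "fx", "fy", "cx", "cy" (pixels), "k1" (the pictures are not rectified: a ray, as slopes to the right and down, at radius r is drawn at 1 + k1 r^2 times it, then the intrinsics apply), "T" (4x4, takes a point from camera to world coordinates). Camera axes: x right, y down, z forward; pixel columns grow to the right and rows downward; lengths in m; the calibration is good to about 2 mm. A picture is of the moment at which its call begins. There is no depth.
- env.job_done(): hands the job in, once; it reports no verdict.
The state is a dict: "clock": time; "joint_positions": joint angles; "qd": joint speeds; "joint_efforts": joint torques, N m; "ee_pos": TCP position; "tcp_rot": TCP orientation; "wrist_force": force on the tool from outside, world axes, zero at the start; "ft_torque": the same for the moment, N m; "width": opening from 0.0 (shut) to 1.0 (fully open).
Only numpy, scipy, OpenCV 4.12 (cv2) and the standard library are available. Lean on these libraries where they do the work, as an engineer would, in place of code of your own. Each camera call takes 0.05 s, during which the arm holds its last target.

## Task

Change the dish signs for today: take every one of yesterday's signs off the stand (lift it until its keyholes free the screw heads, then draw it off) and stand it away upright in an empty compartment of the sloped sign box, and hang every sign that was waiting in the box on the stand, each on its own pair of screws, keyholes over both heads and pulled down until the screws sit at the top of the slots. Do not drop a sign on the counter, and leave the calculator and the notebook alone.

Things in the scene. Friction and masses are not known exactly. Their poses are not given: they have to be found in the camera images.
- new_a_mid (a point): Today's sign (may be absent), drawing of a bowl on its front, waiting in box compartment 1. Point: centre of its sheet, 85 mm above its lower edge, midway between front and back. Axes: x out of its back, y to the left along its width, z up the sign. Every sign: enamelled white sheet 100 wide x 170 tall x 4 mm, 0.16 kg; its top 25 mm is a hem 10 mm thick, gripped across the 10 mm.
- new_b_mid (a point): Today's sign (may be absent), drawing of a fish on its front, waiting in box compartment 2. Point: centre of its sheet, 85 mm above its lower edge, midway between front and back. Axes: x out of its back, y to the left along its width, z up the sign. Every sign: enamelled white sheet 100 wide x 170 tall x 4 mm, 0.16 kg; its top 25 mm is a hem 10 mm thick, gripped across the 10 mm.
- new_c_mid (a point): Today's sign (may be absent), drawing of a skewer on its front, waiting in box compartment 3. Point: centre of its sheet, 85 mm above its lower edge, midway between front and back. Axes: x out of its back, y to the left along its width, z up the sign. Every sign: enamelled white sheet 100 wide x 170 tall x 4 mm, 0.16 kg; its top 25 mm is a hem 10 mm thick, gripped across the 10 mm.
- new_d_mid (a point): Today's sign (may be absent), drawing of a takeaway carton on its front, waiting in box compartment 4. Point: centre of its sheet, 85 mm above its lower edge, midway between front and back. Axes: x out of its back, y to the left along its width, z up the sign. Every sign: enamelled white sheet 100 wide x 170 tall x 4 mm, 0.16 kg; its top 25 mm is a hem 10 mm thick, gripped across the 10 mm.
- old_right_mid (a point): Yesterday's sign (may be absent), drawing of a cup on its front, hanging at first on the stand's right screws. Point: centre of its sheet, 85 mm above its lower edge, midway between front and back. Axes: x out of its back, y to the left along its width, z up the sign. Every sign: enamelled white sheet 100 wide x 170 tall x 4 mm, 0.16 kg; its top 25 mm is a hem 10 mm thick, gripped across the 10 mm.
- old_middle_mid (a point): Yesterday's sign (may be absent), drawing of a burger on its front, hanging at first on the stand's middle screws. Point: centre of its sheet, 85 mm above its lower edge, midway between front and back. Axes: x out of its back, y to the left along its width, z up the sign. Every sign: enamelled white sheet 100 wide x 170 tall x 4 mm, 0.16 kg; its top 25 mm is a hem 10 mm thick, gripped across the 10 mm.
- old_left_mid (a point): Yesterday's sign (may be absent), drawing of a pizza slice on its front, hanging at first on the stand's left screws. Point: centre of its sheet, 85 mm above its lower edge, midway between front and back. Axes: x out of its back, y to the left along its width, z up the sign. Every sign: enamelled white sheet 100 wide x 170 tall x 4 mm, 0.16 kg; its top 25 mm is a hem 10 mm thick, gripped across the 10 mm.
- stand: Fixed wooden counter stand. Origin: on the counter, under the middle of the board's front face. x into the board, away from the robot; y left; z up (turned about the vertical only). Board 370 wide, 18 thick, heights 20 to 150 mm. Three pairs of steel screws, 130 mm up, at y = -120, 0, 120 mm, each pair +-25 mm: shank 6 mm thick, 7 mm long, then head 14 mm across, 4 mm thick.
- place_right (a point): On the stand: where the centre point of a sign lies once it hangs fully down on the right pair of screws; axes as the stand's; 3.5 mm in front of the board. Keyholes, two per sign, right through, 25 mm each side of its centre line: round hole 20 mm, centre 7 mm below the sign's centre point, running up into a slot 10 mm wide that ends 18 mm above it. So it goes on 22 mm higher, then down 22 mm.
- place_middle (a point): On the stand: where the centre point of a sign lies once it hangs fully down on the middle pair of screws; axes as the stand's; 3.5 mm in front of the board. Keyholes, two per sign, right through, 25 mm each side of its centre line: round hole 20 mm, centre 7 mm below the sign's centre point, running up into a slot 10 mm wide that ends 18 mm above it. So it goes on 22 mm higher, then down 22 mm.
- place_left (a point): On the stand: where the centre point of a sign lies once it hangs fully down on the left pair of screws; axes as the stand's; 3.5 mm in front of the board. Keyholes, two per sign, right through, 25 mm each side of its centre line: round hole 20 mm, centre 7 mm below the sign's centre point, running up into a slot 10 mm wide that ends 18 mm above it. So it goes on 22 mm higher, then down 22 mm.
- sign_box: Fixed plywood sign box, 142 mm wide (y), side walls 76 mm high, four compartments one behind another along x, 56 mm apart. Origin on the counter; x away from the robot, y left, z up (turned about the vertical only). A stored sign faces -x, leans back with its top 15 degrees (0.262 rad) towards +x against the divider behind it, its foot 24 mm above the counter.
- slot_1 (a point): In the sign box: where the centre point of a sign lies when it stands in the middle of compartment 1 (1 is nearest the robot, 4 farthest); axes as the box's. Inside 130 mm wide (y), the sign's foot stands in a 16 mm gap (x) between the divider behind it, which reaches 105 mm up the sign from its lower edge, and a guard before it, which reaches 60 mm; both are 5 mm thick and slope like the sign.
- slot_2 (a point): In the sign box: where the centre point of a sign lies when it stands in the middle of compartment 2 (1 is nearest the robot, 4 farthest); axes as the box's. Inside 130 mm wide (y), the sign's foot stands in a 16 mm gap (x) between the divider behind it, which reaches 105 mm up the sign from its lower edge, and a guard before it, which reaches 60 mm; both are 5 mm thick and slope like the sign.
- slot_3 (a point): In the sign box: where the centre point of a sign lies when it stands in the middle of compartment 3 (1 is nearest the robot, 4 farthest); axes as the box's. Inside 130 mm wide (y), the sign's foot stands in a 16 mm gap (x) between the divider behind it, which reaches 105 mm up the sign from its lower edge, and a guard before it, which reaches 60 mm; both are 5 mm thick and slope like the sign.
- slot_4 (a point): In the sign box: where the centre point of a sign lies when it stands in the middle of compartment 4 (1 is nearest the robot, 4 farthest); axes as the box's. Inside 130 mm wide (y), the sign's foot stands in a 16 mm gap (x) between the divider behind it, which reaches 105 mm up the sign from its lower edge, and a guard before it, which reaches 60 mm; both are 5 mm thick and slope like the sign.
- calculator: Bystander: desk calculator, 125x78x16 mm, lies in front of the stand. Origin at the centre of its underside.
- order_pad: Bystander: purple notebook, 140x99x14 mm, lies in front of the stand. Origin at the centre of its underside.

How it is judged (in metres and radians):
At the end, for the whole second after the job is handed in: Every sign of today hangs fully down on a pair of screws (centre within 9 mm of that place's point, upright within 0.15 rad); every sign of yesterday stands in a compartment of the box (centre within 40 mm of its point, leaning under 0.6 rad); all at rest ((distance between new_a_mid and place_right below 0.009 m or distance between new_a_mid and place_middle below 0.009 m or distance between new_a_mid and place_left below 0.009 m) and angle between each of new_a_mid, new_b_mid, new_c_mid, new_d_mid's own z axis and vertical below 0.15 rad and linear speed of each of new_a, new_b, new_c, new_d, old_right, old_middle, old_left below 0.03 m/s and (distance between new_b_mid and place_right below 0.009 m or distance between new_b_mid and place_middle below 0.009 m or distance between new_b_mid and place_left below 0.009 m) and (distance between new_c_mid and place_right below 0.009 m or distance between new_c_mid and place_middle below 0.009 m or distance between new_c_mid and place_left below 0.009 m) and (distance between new_d_mid and place_right below 0.009 m or distance between new_d_mid and place_middle below 0.009 m or distance between new_d_mid and place_left below 0.009 m) and (distance between old_right_mid and slot_1 below 0.04 m or distance between old_right_mid and slot_2 below 0.04 m or distance between old_right_mid and slot_3 below 0.04 m or distance between old_right_mid and slot_4 below 0.04 m) and angle between each of old_right_mid, old_middle_mid, old_left_mid's own z axis and vertical below 0.6 rad and (distance between old_middle_mid and slot_1 below 0.04 m or distance between old_middle_mid and slot_2 below 0.04 m or distance between old_middle_mid and slot_3 below 0.04 m or distance between old_middle_mid and slot_4 below 0.04 m) and (distance between old_left_mid and slot_1 below 0.04 m or distance between old_left_mid and slot_2 below 0.04 m or distance between old_left_mid and slot_3 below 0.04 m or distance between old_left_mid and slot_4 below 0.04 m)); the robot touches nothing.
It fails at once if a sign falls flat on the counter (height (world z) of any of new_a_mid, new_b_mid, new_c_mid, new_d_mid, old_right_mid, old_middle_mid, old_left_mid below 0.045 m).
It fails at once if the calculator or the notebook is pushed more than 3 cm away (distance of any of calculator, order_pad from where it was at the start of the episode above 0.03 m).
Of new_a, new_b, new_c, new_d only 3 to 3 are there at a start; the rules pass over those that are not, and their reading is None.
Of old_right, old_middle, old_left only 2 to 3 are there at a start; the rules pass over those that are not, and their reading is None.
At some moment in a run one of new_a, new_b, new_c, new_d may be knocked a few centimetres aside while the robot is not near it.
It also fails if it takes over 210 s, if anything falls off the work surface, if the arm or the gripper's body presses on something with over 40 N, if the wrist force passes 120 N, or if a joint passes its speed limit or range.

## Working session

There is one attempt and no reset: what is moved stays moved. The work goes in short steps, Python scripts to look and compute and a tool call to move; the robot and the scene stay as the last step left them, time stands still between calls to the robot, and variables do not carry over. Pictures are saved under pics/ and viewed, and the job is handed in when it is done.

Besides the shell and the picture viewer there is one more tool, called as name([rows], argument=value, ...), one row to a line, values as JSON. move_arm: Moves the arm, as the interface text tells. Its arguments: {"type":"object","properties":{"plan":{"type":"array"}},"required":["plan"]}

```bash
ls; mkdir -p pics
python3 - <<'E'
from rig import env
import cv2
print(env.observe(), env.grasp_offset)
for n in ["side","top","wrist"]:
    d=env.get_image(n); cv2.imwrite(f"pics/{n}0.png",d["img"][:,:,::-1]); print(n,d["fx"],d["fy"],d["cx"],d["cy"],d["k1"],d["T"].round(3).tolist())
E
```

```text
pics
{'clock': 0.0, 'joint_positions': array([ 6.41138988e+01,  1.83507768e+01,  8.97076804e+01, -3.31093287e-03,
        7.20447542e+01, -1.14742690e+00]), 'qd': array([-0.0069032 , -0.02149973, -0.05682987, -0.03148479, -0.0440791 ,
        0.0440834 ]), 'joint_efforts': array([ 1.39107178e-03, -4.12469459e+01, -2.31973279e+01,  7.28247198e-02,
        4.57341224e-02, -1.39475374e-04]), 'ee_pos': array([0.24042711, 0.52174455, 0.21312033]), 'tcp_rot': array([-9.01032538e+01, -1.08039547e-03, -2.47376498e+01]), 'wrist_force': array([ 0.1864738, -0.9083115, -0.3287186]), 'ft_torque': array([ 0.01533505,  0.05192813, -0.0350428 ]), 'width': 1.0025478463382462} 0.0188
side 366.1784134510679 366.1784134510679 316.24592506712213 191.34454372218042 -0.048731357632148184 [[0.89, -0.366, 0.27, 0.254], [-0.455, -0.733, 0.505, -0.562], [0.013, -0.573, -0.82, 0.91], [0.0, 0.0, 0.0, 1.0]]
top 509.8937865156584 509.8937865156584 312.98409787122387 202.42153883539322 -0.016467977837709192 [[0.026, -0.995, 0.096, 0.386], [-1.0, -0.028, -0.011, -0.039], [0.014, -0.096, -0.995, 1.483], [0.0, 0.0, 0.0, 1.0]]
wrist 286.0245110429544 286.0245110429544 320.46268626138806 204.79614341846582 -0.03628876922323629 [[0.419, 0.868, 0.266, 0.166], [0.908, -0.401, -0.123, 0.556], [0.0, 0.293, -0.956, 0.384], [0.0, 0.0, 0.0, 1.0]]
```

View pics/side0.png

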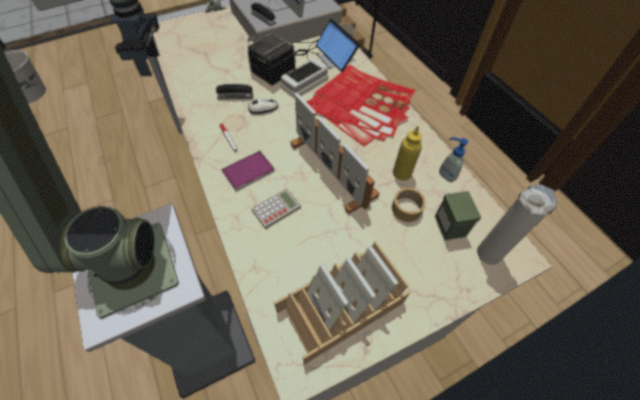

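View pics/top0.png

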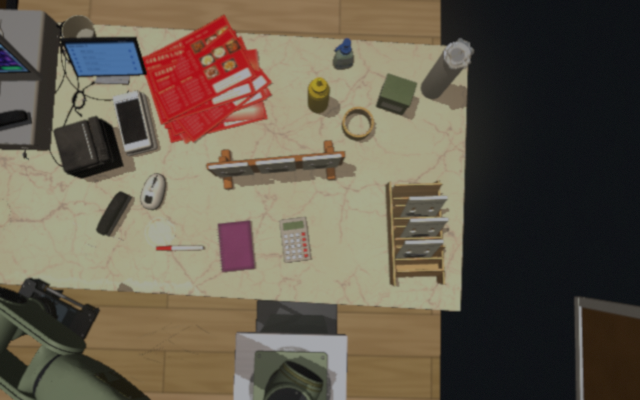

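View pics/wrist0.png

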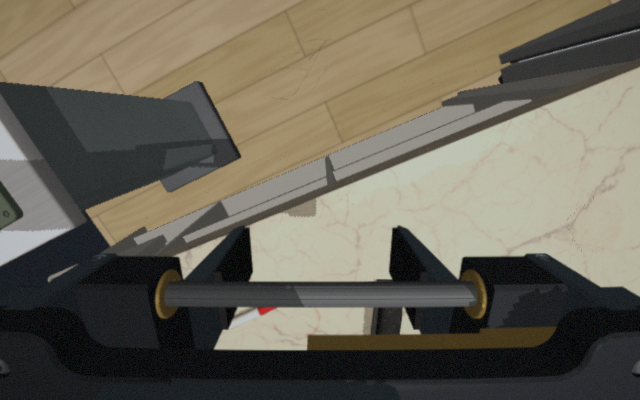

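Three old signs are on the stand, three new ones in compartments 2–4 of the box, and compartment 1 looks empty. Next I'll enlarge both areas.

```bash
cat > h.py <<'E'
import numpy as np, cv2
from rig import env
from scipy.optimize import least_squares
def proj(d,P):
    P=np.atleast_2d(P).astype(float); T=np.array(d["T"]); c=(P-T[:3,3])@T[:3,:3]
    s=c[:,:2]/c[:,2:3]; r2=(s**2).sum(1,keepdims=True); s=s*(1+d["k1"]*r2)
    return s*[d["fx"],d["fy"]]+[d["cx"],d["cy"]]
def rot(yaw_deg):
    a=np.radians(yaw_deg); return np.array([[np.cos(a),-np.sin(a),0],[np.sin(a),np.cos(a),0],[0,0,1]])
def crop(d,x0,y0,x1,y1,k,name,draw=()):
    im=cv2.resize(d["img"][y0:y1,x0:x1,::-1],None,fx=k,fy=k,interpolation=cv2.INTER_CUBIC)
    for poly,col in draw:
        q=((poly-[x0,y0]+.5)*k).round().astype(int); cv2.polylines(im,[q.reshape(-1,1,2)],False,col,1)
    cv2.imwrite("pics/"+name+".png",im)
E
python3 - <<'E'
from h import *
t=env.get_image("top"); s=env.get_image("side")
crop(t,195,130,355,200,5,"t_stand"); crop(t,370,170,470,295,4,"t_box")
crop(s,280,85,400,225,4,"s_stand"); crop(s,265,235,425,365,5,"s_box")
E
```

```text
(no output)
```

View pics/t_stand.png

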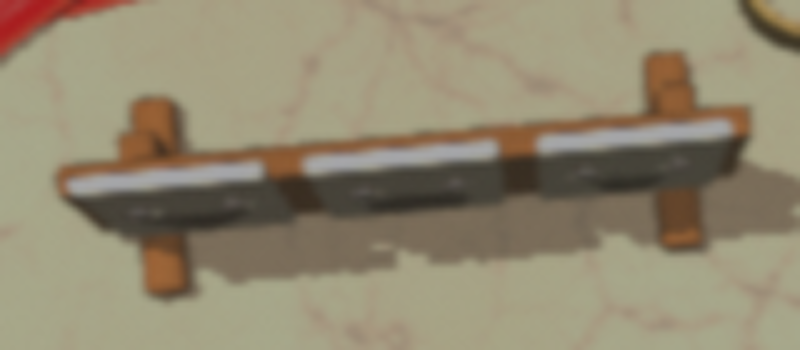

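View pics/t_box.png

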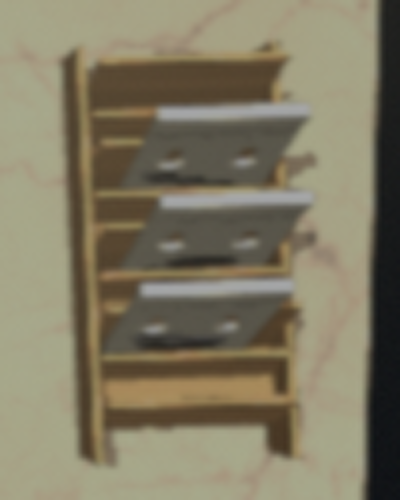

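View pics/s_stand.png

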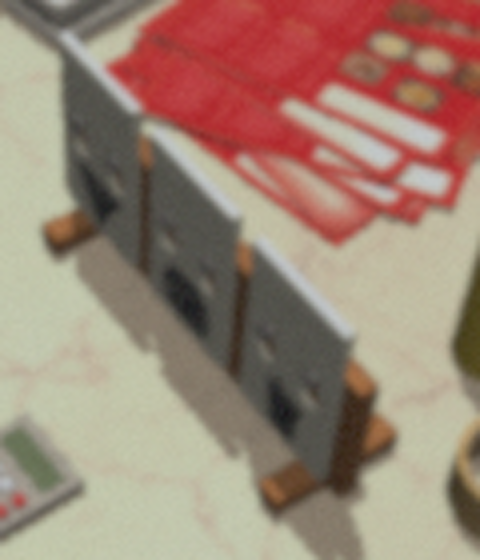

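View pics/s_box.png

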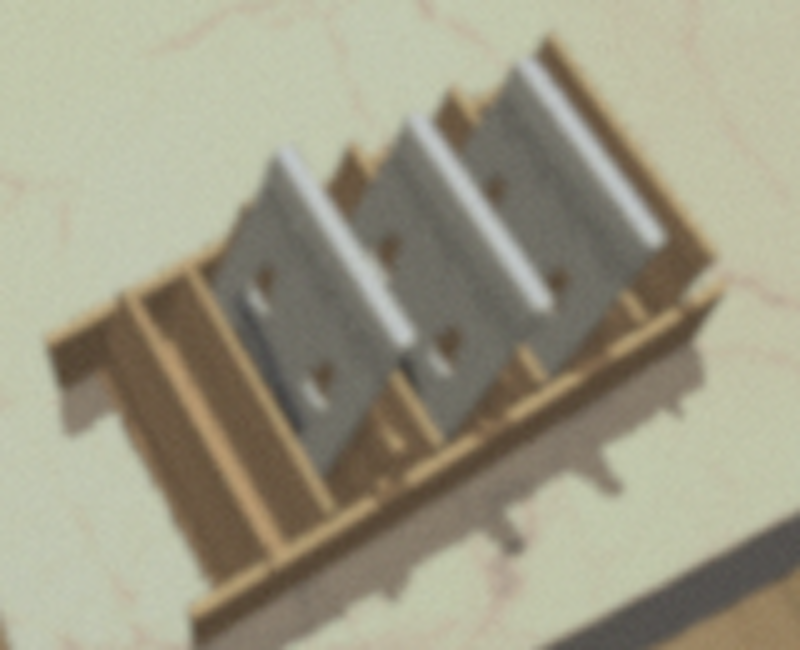

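```bash
cat > fit1.py <<'E'
from h import *
t=env.get_image("top"); s=env.get_image("side")
def uv(c,k,x0,y0): return (np.array(c,float)+.5)/k-.5+[x0,y0]
st_t=[[(66,187),(264,173)],[(304,166),(499,150)],[(538,143),(733,128)]]
st_s=[[(65,33),(138,110)],[(150,125),(240,218)],[(258,240),(352,338)]]
bx_t=[[(141,290),(293,287)],[(162,202),(312,198)],[(158,114),(309,112)]]
bx_s=[[(283,150),(408,340)],[(413,118),(545,305)],[(525,62),(657,240)]]
def ends(p,z): # left,right
    R=rot(p[2]); c=np.array([p[0],p[1],z]); return np.array([c+R@[0,.05,0],c-R@[0,.05,0]])
for nm,TT,SS,z,kt,ks in [("stand",st_t,st_s,.2,(5,195,130),(4,280,85)),("box",bx_t,bx_s,.188,(4,370,170),(5,265,235))]:
    for a,b in zip(TT,SS):
        for use in ("ts","t","s"):
            def f(p):
                e=ends(p,z); r=[]
                if "t" in use: r.append(proj(t,e)-uv(a,*kt))
                if "s" in use: r.append(proj(s,e)-uv(b,*ks))
                return np.ravel(r)
            q=least_squares(f,[.5,0,0],x_scale=[.1,.1,10])
            print(nm,use,q.x.round(4),"res px",np.abs(q.fun).max().round(2))
E
python3 fit1.py
```

```text
stand ts [0.5989 0.1664 5.8807] res px 0.86
stand t [0.5979 0.166  5.7349] res px 0.13
stand s [0.6005 0.1678 6.0302] res px 0.39
stand ts [0.6127 0.0476 7.1155] res px 1.2
stand t [0.6127 0.0463 6.4018] res px 0.1
stand s [0.6133 0.05   8.0169] res px 0.7
stand ts [ 0.6274 -0.0724  6.386 ] res px 0.45
stand t [ 0.6277 -0.0725  6.1246] res px 0.03
stand s [ 0.627  -0.0723  6.726 ] res px 0.37
box ts [ 0.4189 -0.3372  3.4575] res px 1.36
box t [ 0.4186 -0.3381  2.6554] res px 0.56
box s [ 0.4191 -0.3366  3.9954] res px 1.08
box ts [ 0.4754 -0.3497  3.5992] res px 1.17
box t [ 0.4753 -0.3506  3.1207] res px 0.71
box s [ 0.4756 -0.3491  3.9272] res px 0.92
box ts [ 0.5316 -0.3477  2.8761] res px 1.33
box t [ 0.5311 -0.348   2.4002] res px 0.52
box s [ 0.5321 -0.3474  3.2227] res px 1.2
```

```bash
cat > ov.py <<'E'
from h import *
t=env.get_image("top"); s=env.get_image("side")
yaw=3.2; R=rot(yaw); c0=np.array([.4754,-.350,0])  # hem of sign 2 point, lateral guess
s15,c15=np.sin(.262),np.cos(.262)
def W(u,v,z): return c0+R@np.array([u,v,z])
import sys
v0=float(sys.argv[1])
def lines(d):
    L=[]
    for k in range(4):
        uk=(k-1)*.056
        for l,off,col in [(.105,.002,(0,0,255)),(.06,.002-.016,(255,0,0))]:
            u=uk-(.17-l)*s15+off; z=.024+l*c15
            L.append((proj(d,[W(u,v0+.065,z),W(u,v0-.065,z)]),col))
    for sg in (1,-1):
        L.append((proj(d,[W(-.15,v0+sg*.071,.076),W(.13,v0+sg*.071,.076)]),(0,160,0)))
    return L
crop(t,370,170,470,295,4,"ot_box",lines(t)); crop(s,265,235,425,365,5,"os_box",lines(s))
E
python3 ov.py 0.005
```

```text
(no output)
```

View pics/ot_box.png

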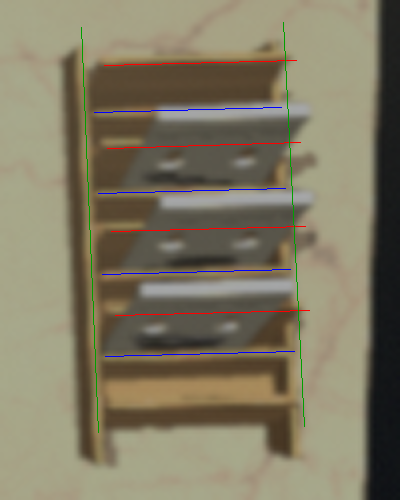

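View pics/os_box.png

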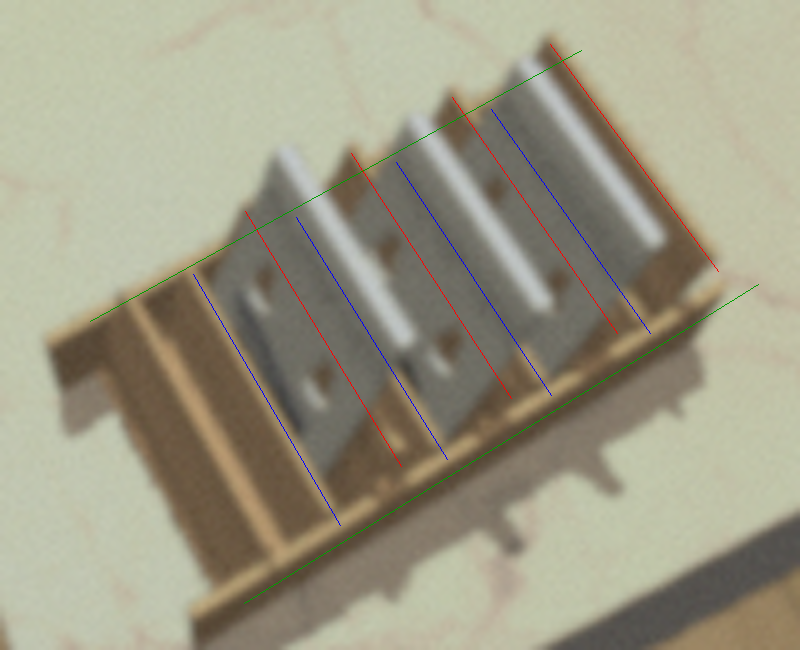

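Compartments 1–3 hold the new signs and 4 is empty: the overlay matches the guards and dividers when shifted about 5 mm in y. I'll start the approach to the right old sign.

move_arm([
  [2,-3.2,1,-7,0.5],
  [4,-6.4,2,-14,0.5],
  [6,-9.6,3,-21,0.5],
  [8,-12.8,4,-28,0.5],
  [10,-16,5,-35,0.5],
  [12,-19.2,6,-42,0.5],
  [14,-22.4,7,-49,0.5],
  [16,-25.6,8,-56,0.5],
])

```text
clock: 1.12
ee_pos: [0.4011, 0.2645, 0.2947]
tcp_rot: [-90.0, 0.0, -81.1]
wrist_force: [0.5, -0.9, 0.0]
width: 0.507
```

move_arm([
  [2.3,-3.4,-0.5,-2,0.5],
  [4.6,-6.8,-1,-2.5,0.5],
  [6.9,-10.2,-1,-2.5,0.5],
  [9.2,-13.6,-1,-2.5,0.5],
  [11.5,-17,-1,-2.5,0.5],
  [13.8,-20.4,-1,-2.5,0.5],
  [16.1,-23.8,-1,-2.5,0.5],
  [18.4,-27.2,-1,-2.5,0.5],
])

```text
clock: 1.78
ee_pos: [0.5854, -0.0077, 0.2841]
tcp_rot: [-90.0, 0.0, -83.3]
wrist_force: [1.0, -0.3, -0.9]
width: 0.503
```

move_arm([
  [2.1,-3.2,0,0,0.5],
  [4.2,-6.5,-1,0,0.5],
  [4.2,-6.5,-2.5,0,0.5],
  [4.2,-6.5,-4,0,0.5],
  [4.2,-6.5,-4,0,0.5],
])

```text
clock: 2.2
ee_pos: [0.6252, -0.0714, 0.2402]
tcp_rot: [-90.4, 0.1, -83.3]
wrist_force: [-0.5, -0.6, -0.8]
width: 0.498
```

Run:
```python
from h import *
print(env.observe()["ee_pos"],env.observe()["tcp_rot"])
w=env.get_image("wrist"); cv2.imwrite("pics/w1.png",w["img"][:,:,::-1])
t=env.get_image("top"); s=env.get_image("side")
crop(s,280,85,400,225,4,"s1");
```

```text
[ 0.6252128  -0.07144684  0.2402461 ] [-90.37815986   0.10027214 -83.32244431]
```

View pics/w1.png

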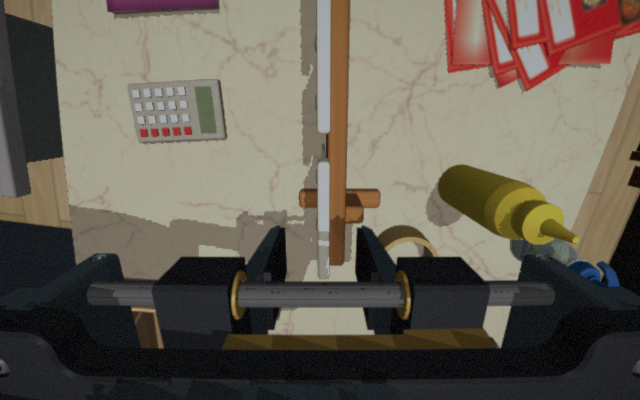

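View pics/s1.png

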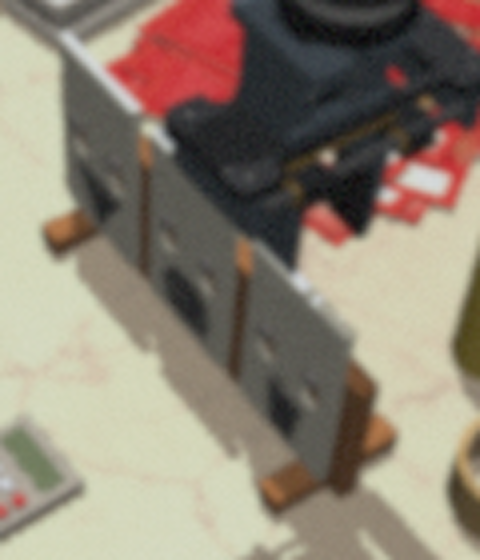

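The wrist view shows the hem as a vertical strip at x≈322, rows 160–278, centred between the fingers. I'll go down and grip.

move_arm([
  [0.2,-0.1,-3,0,0.5],
  [0.2,-0.1,-5,0,0.5],
  [0.2,-0.1,-6,0,0.6],
  [0.2,-0.1,-6,0,1],
  [0.2,-0.1,-6,0,1],
  [0.2,-0.1,-6,0,1],
  [0.2,-0.1,-6,0,1],
  [0.2,-0.1,-6,0,1],
])

```text
clock: 3.02
ee_pos: [0.6291, -0.0718, 0.1855]
tcp_rot: [-89.9, -0.0, -83.2]
wrist_force: [-2.5, -0.4, 4.4]
width: 0.109
```

move_arm([
  [0,0,0,0,1],
  [0,0,0,0,1],
  [0,0,0,0,1],
])

```text
clock: 3.27
ee_pos: [0.6292, -0.0718, 0.1854]
tcp_rot: [-89.9, -0.0, -83.2]
wrist_force: [-1.1, 0.3, 5.9]
width: 0.107
```

Run:
```python
from h import *
o=env.observe();print(o["ee_pos"],o["tcp_rot"],o["width"],o["wrist_force"])
w=env.get_image("wrist"); cv2.imwrite("pics/w2.png",w["img"][:,:,::-1])
```

```text
[ 0.62919576 -0.07184556  0.18535244] [-8.98659189e+01 -2.84585803e-02 -8.32462051e+01] 0.10662420448298572 [-1.10279827  0.32364137  5.85861545]
```

View pics/w2.png

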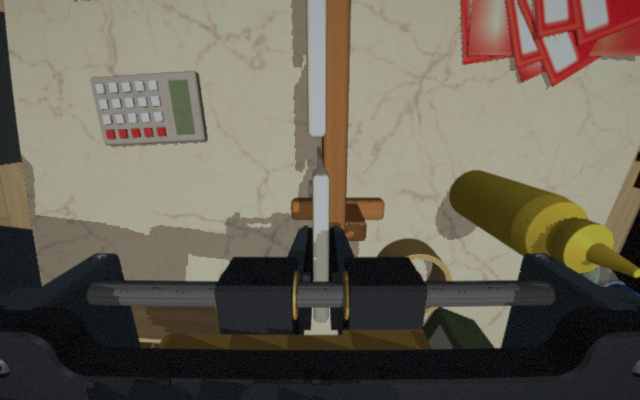

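Gripped (9.7 mm opening); the hem runs from row 172 to 322 in the wrist view, which gives me the hanging reference. Now lift 22 mm.

move_arm([
  [0,0,0.8,0,1],
  [0,0,1.6,0,1],
  [0,0,2.2,0,1],
  [0,0,2.2,0,1],
])

```text
clock: 3.65
ee_pos: [0.6292, -0.0719, 0.2076]
tcp_rot: [-89.9, -0.0, -83.2]
wrist_force: [-0.4, -0.3, -1.8]
width: 0.102
```

Force is −1.8 N, about the sign's own weight, so it moves freely. Draw it off along the board normal.

move_arm([
  [-0.6,-0.07,2.2,0,1],
  [-1.2,-0.14,2.2,0,1],
  [-2,-0.22,2.2,0,1],
  [-3,-0.34,2.2,0,1],
  [-4,-0.45,2.2,0,1],
])

```text
clock: 4.07
ee_pos: [0.6116, -0.0735, 0.2263]
tcp_rot: [-87.0, -0.0, -83.3]
wrist_force: [62.6, 7.8, -41.1]
width: 0.243
```

My error: rows are relative to each call's start, so it rose another 22 mm and caught on the screws. Undoing it by the reverse path.

move_arm([
  [2,0.22,0,0,1],
  [3.5,0.4,-0.5,0,1],
  [4,0.45,-1.5,0,1],
  [4,0.45,-2.2,0,1],
  [4,0.45,-2.2,0,1],
])

```text
clock: 4.48
ee_pos: [0.6268, -0.0717, 0.2034]
tcp_rot: [-90.3, 0.1, -83.2]
wrist_force: [0.4, -1.0, -0.5]
width: 0.003
```

Run:
```python
from h import *
w=env.get_image("wrist"); cv2.imwrite("pics/w3.png",w["img"][:,:,::-1])
s=env.get_image("side")
crop(s,280,85,400,225,4,"s3");
```

```text
(no output)
```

View pics/w3.png

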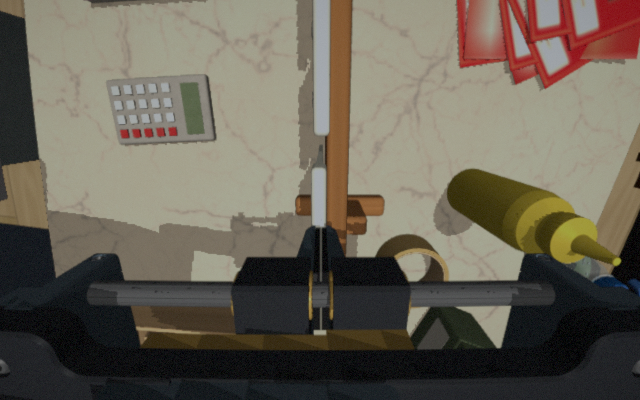

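View pics/s3.png

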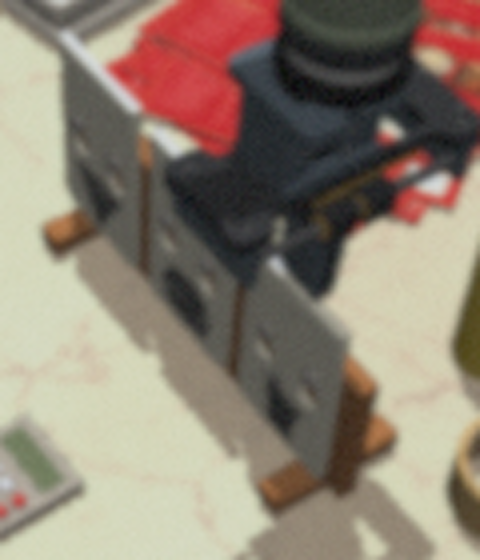

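The sign slipped out of the grip and is back hanging on its screws, unharmed. I'll re-grip it: raise, open, lower a little deeper.

move_arm([
  [0,0,2,0,0.5],
  [0,0,3,0,0.5],
  [0,0,3,0,0.5],
  [0,0,3,0,0.5],
])

```text
clock: 4.92
ee_pos: [0.6287, -0.072, 0.2373]
tcp_rot: [-89.8, -0.0, -83.3]
wrist_force: [0.9, -0.5, -0.5]
width: 0.267
```

move_arm([
  [0,0,0,0,0.5],
  [0,0,0,0,0.5],
])

```text
clock: 5.08
ee_pos: [0.6281, -0.0718, 0.2353]
tcp_rot: [-90.1, 0.0, -83.2]
wrist_force: [-0.0, -0.3, 0.4]
width: 0.413
```

Run:
```python
from h import *
o=env.observe();print(o["clock"],o["ee_pos"],o["tcp_rot"],o["width"],o["wrist_force"])
w=env.get_image("wrist"); cv2.imwrite("pics/w4.png",w["img"][:,:,::-1])
```

```text
5.0833 [ 0.6280626  -0.07177678  0.23529925] [-9.00679247e+01  1.70490977e-02 -8.32484025e+01] 0.41275979232099197 [-0.03363614 -0.28070545  0.3699077 ]
```

View pics/w4.png

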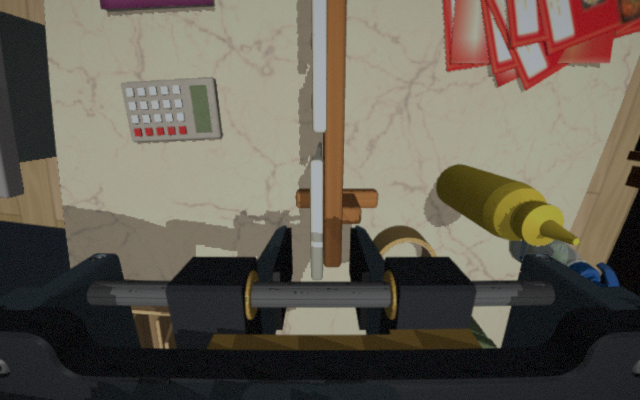

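move_arm([
  [-0.1,0,-3,0,0.5],
  [-0.1,0,-5,0,0.5],
  [-0.1,0,-5.5,0,0.5],
  [-0.1,0,-5.5,0,1],
  [-0.1,0,-5.5,0,1],
  [-0.1,0,-5.5,0,1],
  [-0.1,0,-5.5,0,1],
  [-0.1,0,-5.5,0,1],
])

```text
clock: 5.8
ee_pos: [0.6282, -0.0719, 0.1822]
tcp_rot: [-89.9, -0.0, -83.2]
wrist_force: [-0.3, 0.8, 0.9]
width: 0.163
```

move_arm([
  [0,0,0,0,1],
  [0,0,0,0,1],
])

```text
clock: 5.97
ee_pos: [0.6277, -0.0719, 0.1818]
tcp_rot: [-90.0, -0.0, -83.2]
wrist_force: [-0.5, 0.3, 2.9]
width: 0.108
```

Run:
```python
from h import *
o=env.observe();print(o["clock"],o["ee_pos"],o["tcp_rot"],o["width"],o["wrist_force"])
w=env.get_image("wrist"); cv2.imwrite("pics/w5.png",w["img"][:,:,::-1])
crop(w,260,130,380,340,3,"w5c")
```

```text
5.9667 [ 0.62770593 -0.07186464  0.18175094] [-8.99554491e+01 -2.07265308e-02 -8.32366679e+01] 0.10753202238366945 [-0.53528448  0.33013085  2.88045257]
```

View pics/w5c.png

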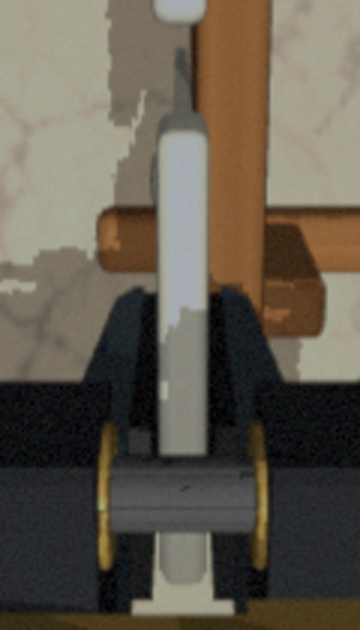

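Gripped; hem ends at rows 173.3 and 324 (reference). Lift 22 mm, then pull with z = 0 this time.

move_arm([
  [0,0,0,0,1],
  [0,0,0.8,0,1],
  [0,0,1.6,0,1],
  [0,0,2.2,0,1],
  [0,0,2.2,0,1],
])

```text
clock: 6.43
ee_pos: [0.6286, -0.0719, 0.2048]
tcp_rot: [-89.8, -0.0, -83.2]
wrist_force: [0.2, 0.1, -1.6]
width: 0.105
```

move_arm([
  [-0.3,-0.03,0,0,1],
  [-0.7,-0.08,0,0,1],
  [-1.1,-0.13,0,0,1],
])

```text
clock: 6.68
ee_pos: [0.6159, -0.073, 0.2024]
tcp_rot: [-90.1, 0.0, -83.2]
wrist_force: [0.2, -0.2, -1.4]
width: 0.108
```

move_arm([
  [-1.5,-0.2,0.5,0,1],
  [-3,-0.4,2.5,0,1],
  [-4,-1,6,-1,1],
  [-4.5,-2.5,9.5,-2,1],
  [-5,-5,12.5,-3.6,1],
  [-5.5,-8.2,15,-3.6,1],
  [-6,-11.8,16.5,-3.6,1],
  [-6.2,-15.5,16.5,-3.6,1],
])

```text
clock: 7.35
ee_pos: [0.5546, -0.2294, 0.3727]
tcp_rot: [-89.6, -0.2, -86.8]
wrist_force: [1.6, -0.1, -0.4]
width: 0.105
```

move_arm([
  [0,-3.5,0,0,1],
  [-0.2,-7,0,0,1],
  [-0.4,-9.5,0,0,1],
  [-0.4,-10.7,0,0,1],
  [-0.4,-10.7,0,0,1],
  [-0.4,-10.7,0,0,1],
])

```text
clock: 7.85
ee_pos: [0.5505, -0.3344, 0.3675]
tcp_rot: [-90.0, 0.1, -86.9]
wrist_force: [0.6, 0.2, -1.4]
width: 0.107
```

```bash
cat > look.py <<'E'
from h import *
import sys
o=env.observe();print(o["clock"],o["ee_pos"],o["tcp_rot"],o["width"],o["wrist_force"])
n=sys.argv[1]
for c in sys.argv[2].split(","):
    if c=="w": w=env.get_image("wrist"); cv2.imwrite(f"pics/{n}w.png",w["img"][:,:,::-1])
    if c=="c": w=env.get_image("wrist"); crop(w,220,130,420,340,3,n+"c")
    if c=="sb": crop(env.get_image("side"),265,195,425,365,4,n+"sb")
    if c=="ss": crop(env.get_image("side"),280,65,400,225,4,n+"ss")
    if c=="tb": crop(env.get_image("top"),370,150,480,295,4,n+"tb")
    if c=="ts": crop(env.get_image("top"),195,130,355,200,5,n+"ts")
E
python3 look.py 6 w,sb,tb
```

```text
7.85 [ 0.55048635 -0.33444146  0.36746105] [-90.02977037   0.10798621 -86.86589513] 0.10680754074501302 [ 0.58702751  0.23002266 -1.38326453]
```

View pics/6w.png

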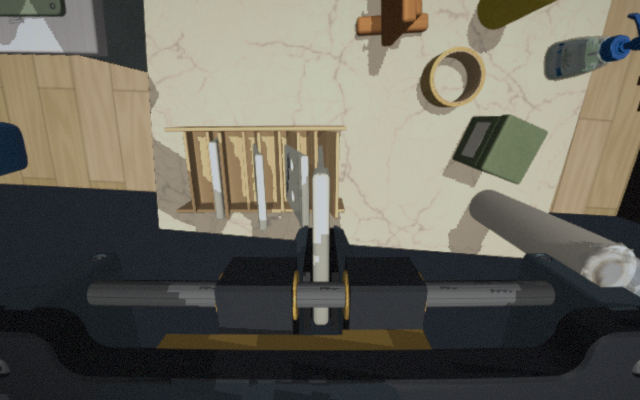

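View pics/6sb.png

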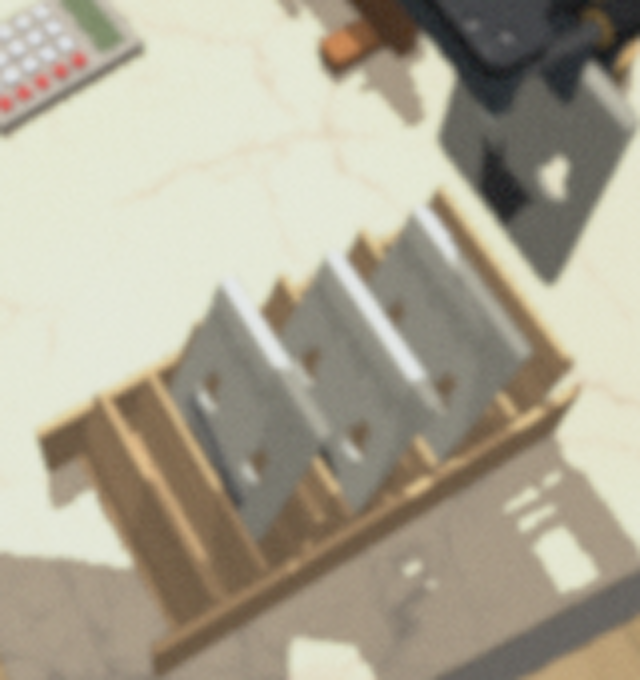

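move_arm([
  [0.15,0,-4,0,1],
  [0.15,0,-8,0,1],
  [0.15,0,-11.5,0,1],
  [0.15,0,-13,0,1],
  [0.15,0,-13,0,1],
])

```text
clock: 8.42
ee_pos: [0.5503, -0.332, 0.2334]
tcp_rot: [-90.4, 0.3, -86.7]
wrist_force: [-0.3, -0.3, -2.4]
width: 0.107
```

```bash
python3 look.py 7 w,sb,tb
```

```text
8.4167 [ 0.55030935 -0.33203158  0.23340357] [-90.43263966   0.33491105 -86.72723141] 0.10714021746358046 [-0.29505413 -0.29670497 -2.43430682]
```

View pics/7w.png

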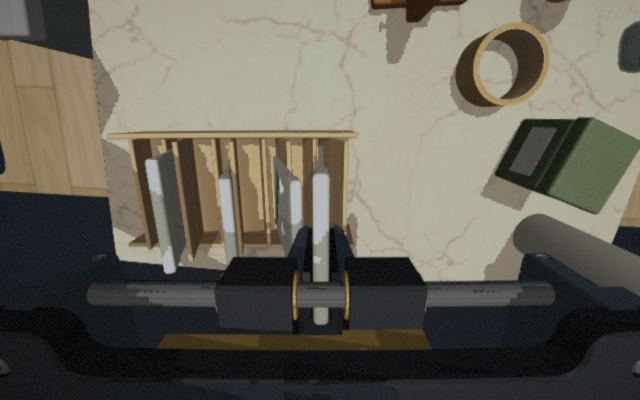

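View pics/7sb.png

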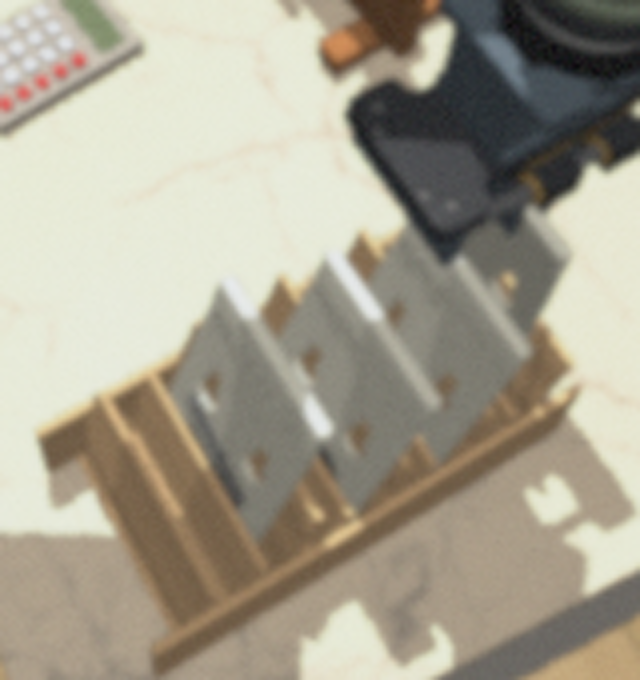

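move_arm([
  [0.1,-0.2,-0.7,0,1],
  [0.1,-0.3,-1.4,0,1],
  [0.1,-0.3,-2,0,1],
  [0.1,-0.3,-2,0,1],
])

```text
clock: 8.9
ee_pos: [0.5525, -0.3378, 0.2165]
tcp_rot: [-90.1, 0.1, -86.8]
wrist_force: [-0.3, 0.5, -1.7]
width: 0.109
```

move_arm([
  [0.1,0,-0.5,0,1],
  [0.3,0,-1,0,1],
  [0.5,0,-1.5,0,1],
  [0.5,0,-1.5,0,1],
])

```text
clock: 9.23
ee_pos: [0.5567, -0.338, 0.2015]
tcp_rot: [-90.3, 0.1, -86.8]
wrist_force: [-4.2, -0.9, -2.6]
width: 0.108
```

move_arm([
  [0.4,0,-0.4,0,1],
  [0.8,0,-0.8,0,1],
  [1.2,0,-1.2,0,1],
  [1.2,0,-1.2,0,1],
])

```text
clock: 9.57
ee_pos: [0.5704, -0.3379, 0.1897]
tcp_rot: [-90.1, 0.0, -86.8]
wrist_force: [-3.9, -0.3, -1.2]
width: 0.123
```

```bash
python3 look.py 8 w,sb,tb
```

```text
9.5667 [ 0.57036106 -0.33786111  0.18974398] [-9.00823974e+01  4.47897265e-02 -8.68170078e+01] 0.12312236978009218 [-3.87545777 -0.28735389 -1.23880167]
```

View pics/8sb.png

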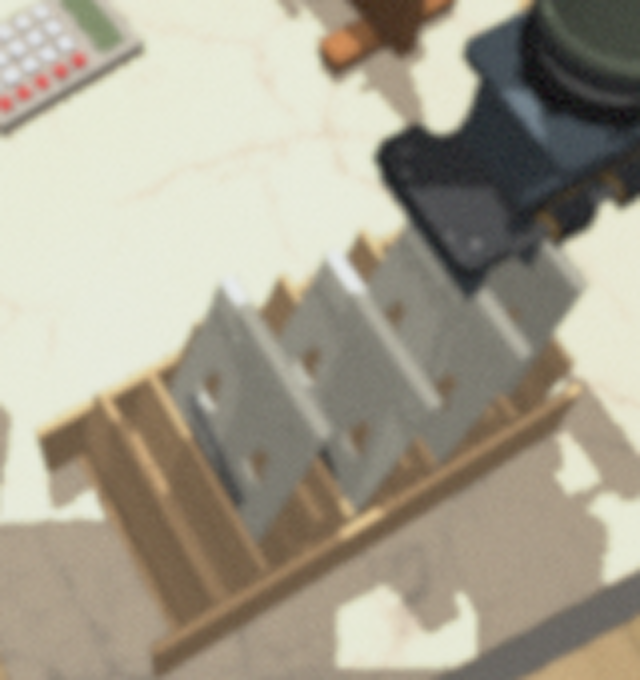

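View pics/8w.png

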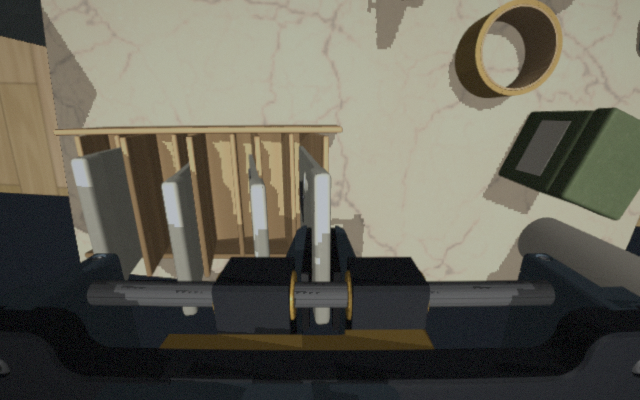

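The sign is tilting back in the compartment as planned. Continue down the slope.

move_arm([
  [0.4,0,-0.5,0,1],
  [0.7,0,-1,0,1],
  [1,0,-1.5,0,1],
  [1,0,-1.5,0,1],
])

```text
clock: 10.05
ee_pos: [0.5803, -0.3378, 0.1747]
tcp_rot: [-90.1, 0.0, -86.8]
wrist_force: [-4.6, -0.1, -0.4]
width: 0.139
```

move_arm([
  [0,0,-0.2,0,0.55],
  [0.2,0,-0.2,0,0.55],
  [0.4,0,-0.2,0,0.55],
  [0.4,0,-0.2,0,0.55],
  [0.4,0,-0.2,0,0.55],
  [0.4,0,2,0,0.55],
  [0.5,0,5,0,0.55],
  [0.5,0,8,0,0.55],
])

```text
clock: 10.72
ee_pos: [0.5851, -0.3377, 0.2563]
tcp_rot: [-90.0, 0.1, -86.8]
wrist_force: [1.2, 0.5, 0.7]
width: 0.451
```

```bash
python3 look.py 9 w,sb
```

```text
10.7167 [ 0.58511638 -0.33772565  0.25630491] [-9.00393232e+01  6.56563894e-02 -8.68368334e+01] 0.4506035611514576 [1.22291295 0.46047241 0.67227091]
```

View pics/9sb.png

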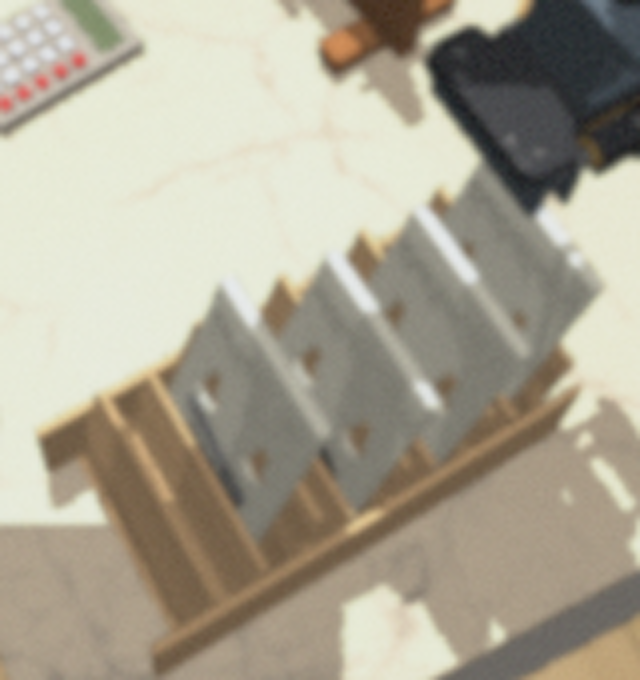

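View pics/9w.png

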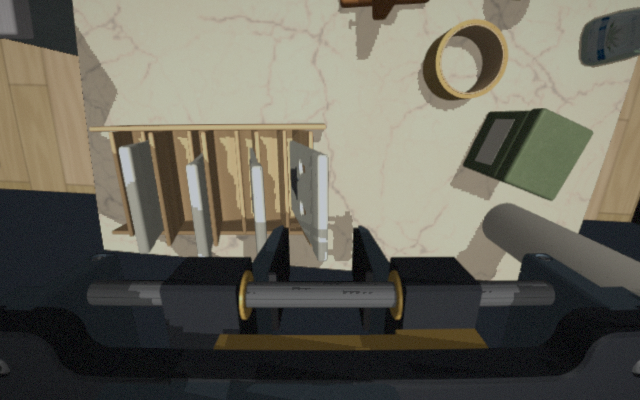

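All four signs lean parallel, and the cup sign stands in compartment 4. Next is new sign 1, above its hem.

move_arm([
  [-4,0,0.5,0,0.55],
  [-8,0,0.5,0,0.55],
  [-12,0,0.5,0,0.55],
  [-15,0,0,0,0.55],
  [-16.8,0,-2,0,0.55],
  [-16.8,0,-3,0,0.55],
  [-16.8,0,-3,0,0.55],
  [-16.8,0,-3,0,0.55],
])

```text
clock: 11.48
ee_pos: [0.418, -0.3381, 0.2256]
tcp_rot: [-90.0, 0.0, -86.8]
wrist_force: [-0.6, -0.8, 0.9]
width: 0.447
```

```bash
python3 look.py 10 w,sb
```

```text
11.4833 [ 0.41796625 -0.33812188  0.22564341] [-8.99723711e+01  2.46818049e-02 -8.68404045e+01] 0.4465310795393538 [-0.58402671 -0.84305238  0.89925234]
```

View pics/10w.png

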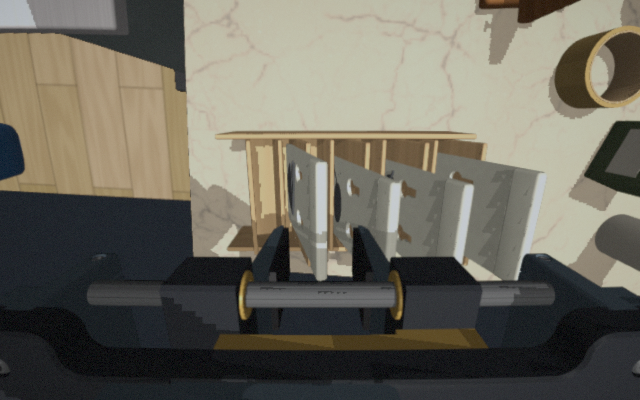

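View pics/10sb.png

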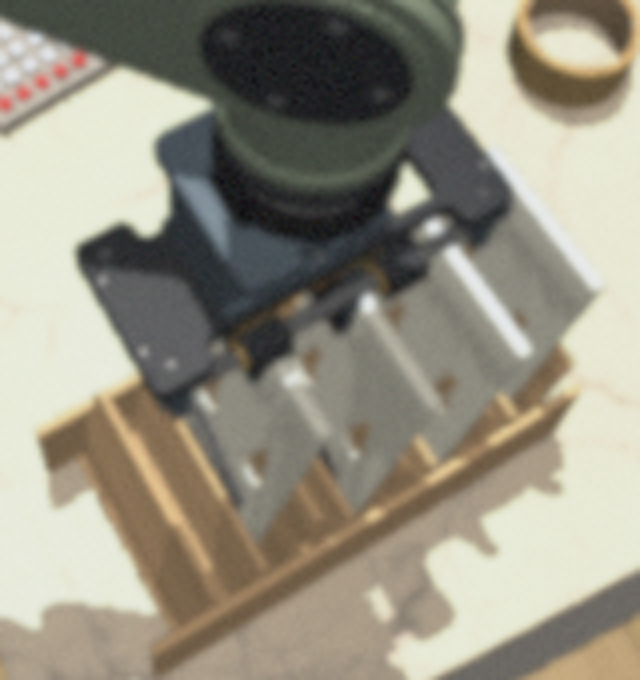

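Hem in the wrist view: column 321, rows 163–277, centred the same as the reference. Lower and grip.

move_arm([
  [-0.1,0,-3,0,0.55],
  [-0.15,0,-5,0,0.55],
  [-0.15,0,-5.5,0,0.55],
  [-0.15,0,-5.5,0,1],
  [-0.15,0,-5.5,0,1],
  [-0.15,0,-5.5,0,1],
  [-0.15,0,-5.5,0,1],
  [-0.15,0,-5.5,0,1],
])

```text
clock: 12.25
ee_pos: [0.4161, -0.3386, 0.1723]
tcp_rot: [-89.9, -0.1, -86.8]
wrist_force: [-0.8, -0.2, 3.5]
width: 0.138
```

move_arm([
  [0,0,0,0,1],
  [0,0,0,0,1],
  [0,0,0,0,1],
])

```text
clock: 12.5
ee_pos: [0.416, -0.3386, 0.1724]
tcp_rot: [-89.9, -0.1, -86.8]
wrist_force: [-0.6, -0.3, 6.1]
width: 0.14
```

move_arm([
  [-0.5,0,0.8,0,1],
  [-1,0,1.5,0,1],
  [-1.7,0,2.1,0,1],
  [-2.3,0,2.7,0,1],
  [-2.6,0,3.5,0,1],
  [-2.7,0,4.3,0,1],
])

```text
clock: 13.0
ee_pos: [0.388, -0.338, 0.2149]
tcp_rot: [-90.0, -0.0, -86.9]
wrist_force: [-0.3, -0.9, -1.2]
width: 0.106
```

```bash
python3 look.py 11 w,sb
```

```text
13.0 [ 0.38803394 -0.33803839  0.21491653] [-8.99620228e+01 -4.12948928e-03 -8.68841433e+01] 0.10603065946922118 [-0.30352587 -0.85371547 -1.24796356]
```

View pics/11w.png

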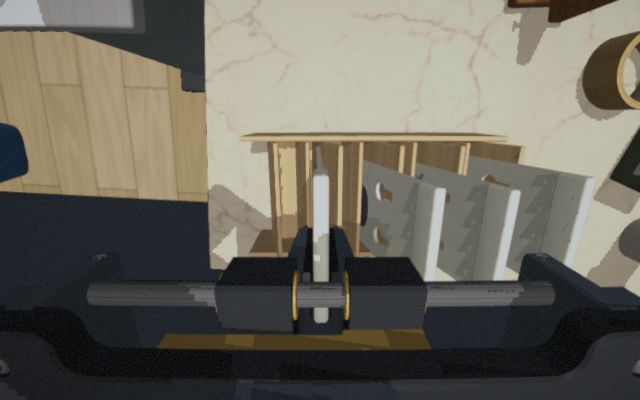

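View pics/11sb.png

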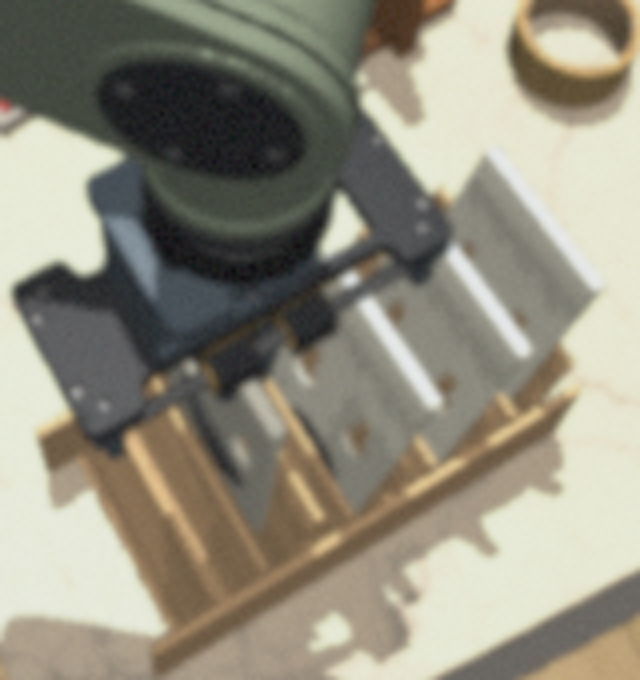

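move_arm([
  [0,0,3,0,1],
  [0,0,6.5,0,1],
  [0,0,10.5,0,1],
  [0,0,14,0,1],
  [0,0,16,0,1],
  [0,0,16,0,1],
])

```text
clock: 13.6
ee_pos: [0.3907, -0.3393, 0.3794]
tcp_rot: [-89.5, -0.4, -86.8]
wrist_force: [0.9, -0.1, -1.8]
width: 0.107
```

```bash
python3 look.py 12 c,sb
```

```text
13.6 [ 0.39071878 -0.33933225  0.3793704 ] [-89.49461945  -0.44223121 -86.82381345] 0.10740317344475336 [ 0.87870283 -0.1351426  -1.81256995]
```

View pics/12c.png

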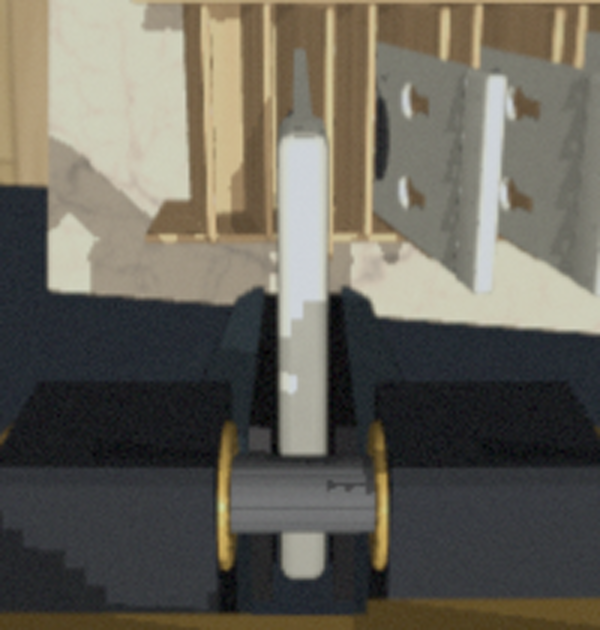

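View pics/12sb.png

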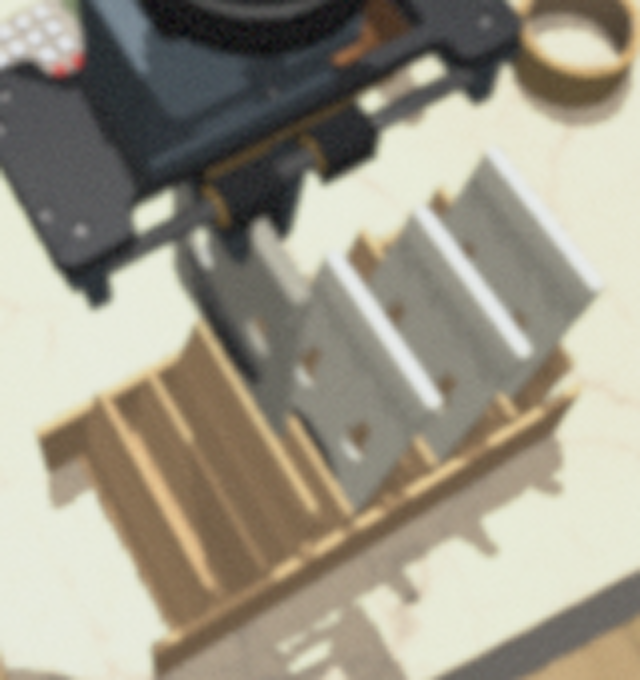

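Hem rows 174.7–322.7 against the reference 173.3–324: same lateral centre, and about 3 mm shallower. So it hangs at TCP z≈.185 and goes on at ≈.207.

move_arm([
  [2,3.2,0,0.5,1],
  [4,6.5,0,1,1],
  [6,9.8,-0.5,1.5,1],
  [8,13,-1.5,2,1],
  [10.3,16.3,-3,2.5,1],
  [12.5,19.5,-5,3,1],
  [14.5,22.7,-7,3.6,1],
  [16.3,25.5,-9,3.6,1],
])

```text
clock: 14.37
ee_pos: [0.551, -0.0819, 0.2817]
tcp_rot: [-90.2, 0.1, -83.2]
wrist_force: [0.5, -0.4, -1.0]
width: 0.104
```

move_arm([
  [1,0.5,-2.5,0,1],
  [1,0.5,-5,0,1],
  [1,0.5,-7,0,1],
  [1,0.5,-7,0,1],
  [1,0.5,-7,0,1],
])

```text
clock: 14.78
ee_pos: [0.5596, -0.0787, 0.2123]
tcp_rot: [-90.3, 0.1, -83.2]
wrist_force: [-0.8, -1.0, -1.2]
width: 0.104
```

```bash
python3 look.py 13 w,ss
```

```text
14.7833 [ 0.55960468 -0.07869464  0.21231482] [-90.29497194   0.09850881 -83.23132572] 0.10435304003735212 [-0.8300626  -0.97030295 -1.16896844]
```

View pics/13w.png

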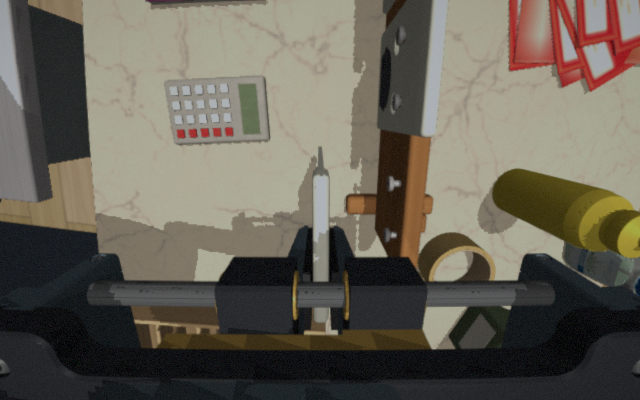

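View pics/13ss.png

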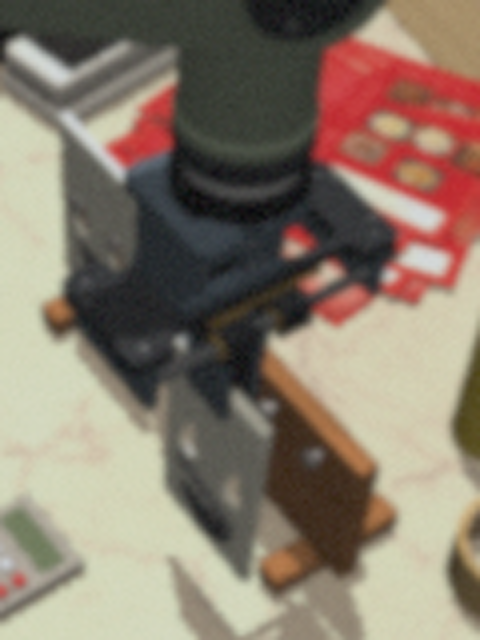

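move_arm([
  [2,0.2,-0.4,0,1],
  [4,0.4,-0.4,0,1],
  [4,0.4,-0.4,0,1],
  [4,0.4,-0.4,0,1],
  [4,0.4,-0.4,0,1],
])

```text
clock: 15.3
ee_pos: [0.6008, -0.0754, 0.2117]
tcp_rot: [-89.9, -0.0, -83.3]
wrist_force: [-1.1, -0.4, -0.7]
width: 0.107
```

```bash
python3 look.py 14 ss
```

```text
15.3 [ 0.60081297 -0.07539692  0.21166384] [-8.99424014e+01 -1.82080995e-02 -8.32599167e+01] 0.10662116181205093 [-1.14823893 -0.43000593 -0.70100009]
```

View pics/14ss.png

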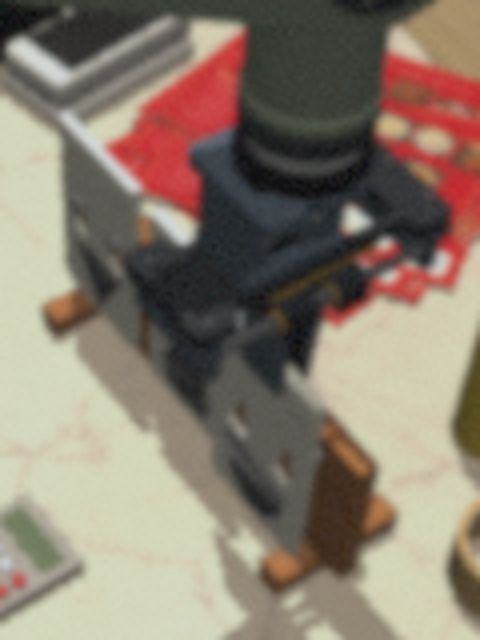

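move_arm([
  [0,0,-0.45,0,1],
  [0,0,-0.45,0,1],
  [0.7,0.08,-0.45,0,1],
  [1.4,0.16,-0.45,0,1],
  [2,0.24,-0.45,0,1],
  [2,0.24,-0.45,0,1],
])

```text
clock: 15.85
ee_pos: [0.6226, -0.0725, 0.2061]
tcp_rot: [-89.9, -0.0, -83.2]
wrist_force: [0.2, -0.0, -1.8]
width: 0.106
```

No contact force, and the sheet's back is already past the head fronts. Continue in.

move_arm([
  [0.3,0.04,0,0,1],
  [0.6,0.07,0,0,1],
  [0.6,0.07,0,0,1],
])

```text
clock: 16.1
ee_pos: [0.6275, -0.0719, 0.2061]
tcp_rot: [-90.0, -0.0, -83.2]
wrist_force: [-0.6, 0.1, -2.2]
width: 0.106
```

move_arm([
  [0,0,-0.5,0,1],
  [0,0,-1,0,1],
  [0,0,-1,0,1],
])

```text
clock: 16.35
ee_pos: [0.626, -0.072, 0.1947]
tcp_rot: [-90.1, 0.0, -83.2]
wrist_force: [0.2, -0.3, -1.6]
width: 0.111
```

Sliding down freely; another 12 mm.

move_arm([
  [0.1,0,-0.5,0,1],
  [0.1,0,-0.9,0,1],
  [0.1,0,-1.2,0,1],
  [0.1,0,-1.2,0,1],
])

```text
clock: 16.68
ee_pos: [0.6279, -0.072, 0.185]
tcp_rot: [-90.0, -0.0, -83.2]
wrist_force: [-1.5, 0.1, 3.4]
width: 0.107
```

```bash
python3 look.py 15 ss,w
```

```text
16.6833 [ 0.62794745 -0.07203226  0.1850227 ] [-8.99606203e+01 -9.39174512e-03 -8.32408340e+01] 0.10669654137317616 [-1.5373073   0.05733089  3.35675623]
```

View pics/15ss.png

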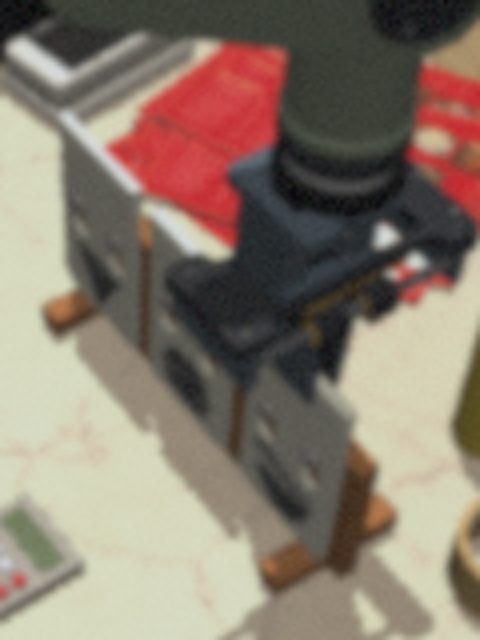

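View pics/15w.png

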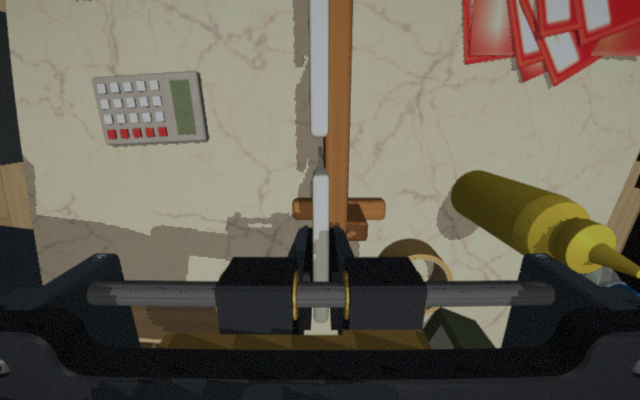

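Seated: upward force 3.4 N, TCP z .185 as predicted. Release and rise, then go over the middle sign.

move_arm([
  [0,0,0,0,0.5],
  [0,0,0,0,0.5],
  [0,0,0,0,0.5],
  [0,0,0,0,0.5],
  [0,0,2,0,0.5],
  [0,0,4.5,0,0.5],
  [-0.5,3,5.2,0,0.5],
  [-0.9,6,5.2,0,0.5],
])

```text
clock: 17.45
ee_pos: [0.6204, -0.0126, 0.2388]
tcp_rot: [-89.7, -0.1, -83.4]
wrist_force: [0.9, 0.3, 0.3]
width: 0.501
```

move_arm([
  [-0.3,3.5,0,0,0.5],
  [-0.55,5.9,0,0,0.5],
  [-0.55,5.9,0,0,0.5],
  [-0.55,5.9,0,0,0.5],
])

```text
clock: 17.78
ee_pos: [0.6133, 0.048, 0.2361]
tcp_rot: [-90.0, -0.0, -83.1]
wrist_force: [-0.1, -0.7, -0.3]
width: 0.498
```

```bash
python3 look.py 16 ss,w
```

```text
17.7833 [0.61334758 0.04796902 0.23610461] [-9.00016315e+01 -2.75258692e-02 -8.31013989e+01] 0.497557424832714 [-0.14827373 -0.66069586 -0.34986808]
```

View pics/16ss.png

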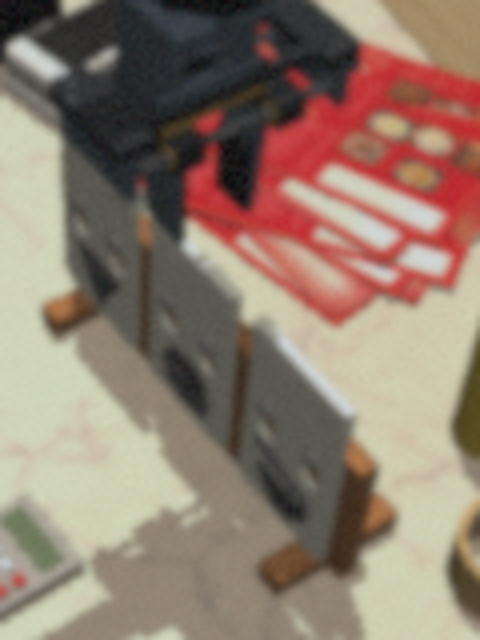

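View pics/16w.png

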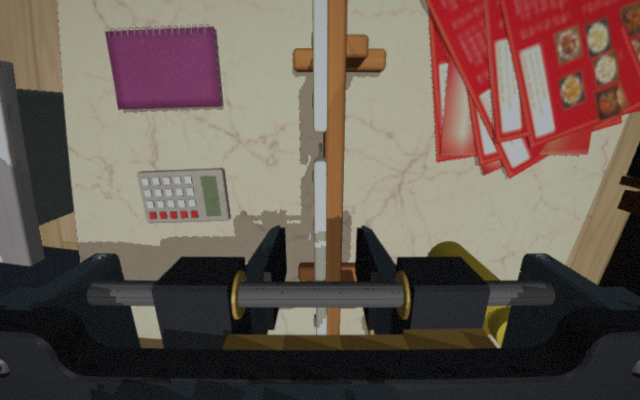

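The bowl sign hangs level with its neighbours. The middle hem is centred; grip it.

move_arm([
  [0,-0.05,-3,0,0.5],
  [0,-0.05,-5,0,0.5],
  [0,-0.05,-5.4,0,0.5],
  [0,-0.05,-5.4,0,1],
  [0,-0.05,-5.4,0,1],
  [0,-0.05,-5.4,0,1],
  [0,-0.05,-5.4,0,1],
  [0,-0.05,-5.4,0,1],
])

```text
clock: 18.55
ee_pos: [0.6141, 0.0464, 0.1834]
tcp_rot: [-89.9, -0.0, -83.2]
wrist_force: [-0.4, -0.2, 0.3]
width: 0.166
```

move_arm([
  [0,0,0,0,1],
  [0,0,0,0,1],
  [0,0,0,0,1],
])

```text
clock: 18.8
ee_pos: [0.6139, 0.0465, 0.183]
tcp_rot: [-89.9, -0.0, -83.2]
wrist_force: [-0.2, -1.1, 1.9]
width: 0.109
```

```bash
python3 look.py 17 c
```

```text
18.8 [0.61394111 0.04652645 0.18301383] [-8.98973648e+01 -1.19582922e-02 -8.32337045e+01] 0.10863194081541208 [-0.19678913 -1.10018487  1.909083  ]
```

View pics/17c.png

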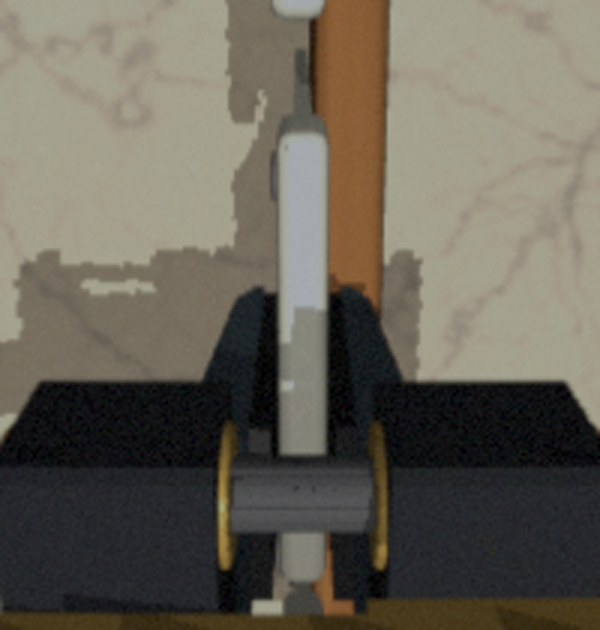

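Same centring; the middle reference is TCP (.614, .0465, .183). Lift, then pull off.

move_arm([
  [0,0,0.8,0,1],
  [0,0,1.6,0,1],
  [0,0,2.2,0,1],
  [0,0,2.2,0,1],
])

```text
clock: 19.18
ee_pos: [0.6143, 0.0466, 0.2059]
tcp_rot: [-89.8, -0.0, -83.2]
wrist_force: [0.9, 0.2, -1.1]
width: 0.108
```

move_arm([
  [-0.3,-0.03,0,0,1],
  [-0.7,-0.08,0,0,1],
  [-1.1,-0.13,0,0,1],
])

```text
clock: 19.43
ee_pos: [0.6016, 0.0451, 0.2037]
tcp_rot: [-90.1, 0.0, -83.2]
wrist_force: [-0.3, -0.2, -1.9]
width: 0.108
```

move_arm([
  [-1.5,-0.2,0.3,0,1],
  [-3.5,-0.5,1.5,0,1],
  [-5.5,-2,4,0,1],
  [-7,-4.5,6.5,-1,1],
  [-8.5,-7.5,8.5,-2,1],
  [-10,-10.5,10.5,-3,1],
  [-11.5,-13.6,12.5,-3.6,1],
  [-13,-16.8,14,-3.6,1],
])

```text
clock: 20.1
ee_pos: [0.4712, -0.1237, 0.3458]
tcp_rot: [-89.9, -0.0, -86.8]
wrist_force: [1.2, -1.1, -2.2]
width: 0.108
```

move_arm([
  [-1.5,-3.5,1,0,1],
  [-3,-7,2,0,1],
  [-4.5,-10.6,2.7,0,1],
  [-6,-14.2,2.7,0,1],
  [-7.5,-17.8,2.7,0,1],
  [-8.8,-21,2.7,0,1],
  [-8.8,-22.2,2.7,0,1],
  [-8.8,-22.2,2.7,0,1],
])

```text
clock: 20.77
ee_pos: [0.3834, -0.347, 0.3703]
tcp_rot: [-90.0, 0.0, -87.1]
wrist_force: [-0.6, -0.4, -1.8]
width: 0.104
```

```bash
python3 look.py 18 w,sb
```

```text
20.7667 [ 0.38344977 -0.34703685  0.37031568] [-9.00493669e+01  2.00798208e-02 -8.70766444e+01] 0.10430729642865307 [-0.57755801 -0.38810218 -1.82825102]
```

View pics/18w.png

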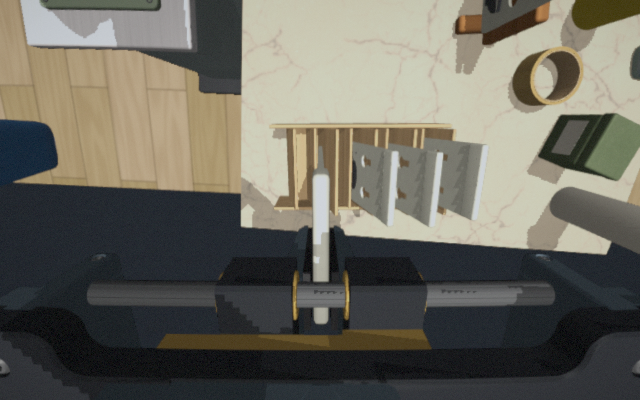

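View pics/18sb.png

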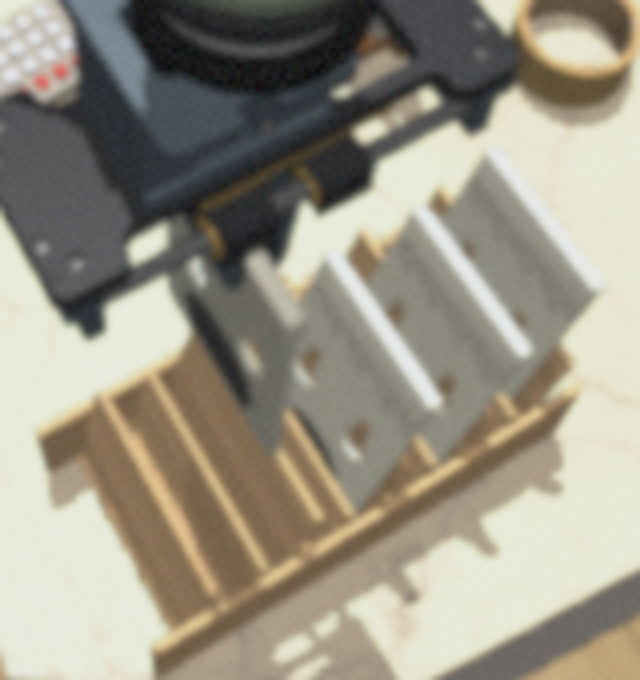

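move_arm([
  [0.1,0.2,-4,0,1],
  [0.1,0.2,-8,0,1],
  [0.1,0.2,-11.5,0,1],
  [0.1,0.2,-14,0,1],
  [0.1,0.2,-15.2,0,1],
  [0.1,0.2,-15.2,0,1],
  [0.1,0.2,-15.2,0,1],
])

```text
clock: 21.45
ee_pos: [0.386, -0.3414, 0.2193]
tcp_rot: [-90.0, 0.1, -86.7]
wrist_force: [0.5, -0.8, -0.4]
width: 0.107
```

```bash
python3 look.py 19 w,sb
```

```text
21.45 [ 0.38599579 -0.3414      0.2193307 ] [-9.00092479e+01  5.22737125e-02 -8.67267084e+01] 0.10690878150637521 [ 0.51563502 -0.80457826 -0.39971806]
```

View pics/19w.png

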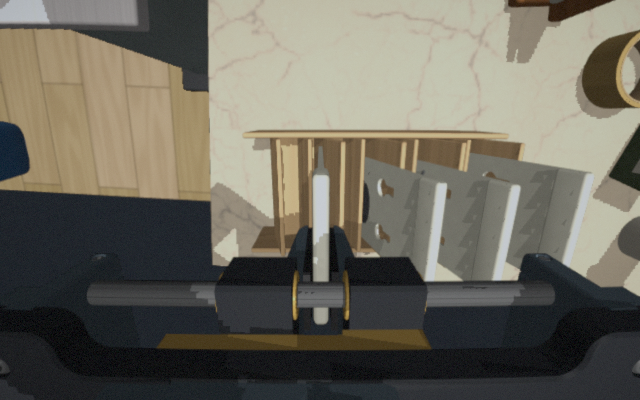

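View pics/19sb.png

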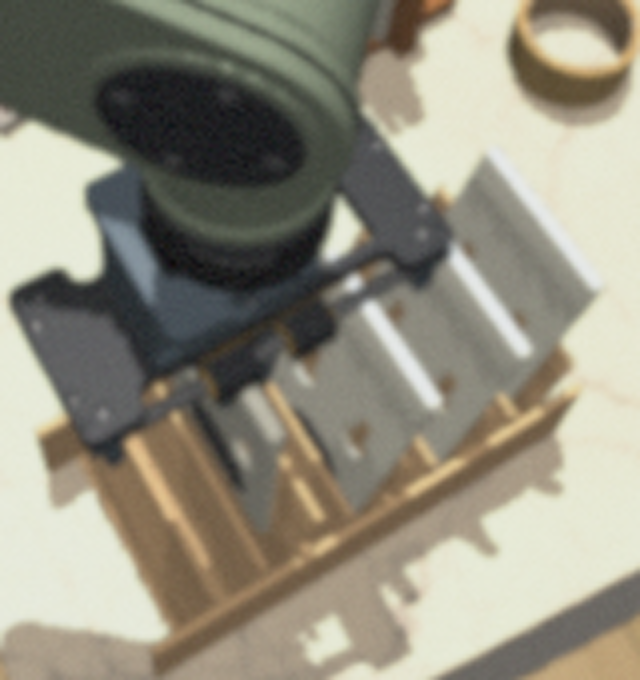

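The foot is between the guard and the divider, as in the removal view. Same tilt-in motion.

move_arm([
  [0.1,-0.2,-0.8,0,1],
  [0.3,-0.2,-1.5,0,1],
  [0.6,-0.2,-2,0,1],
  [1.2,-0.2,-2.6,0,1],
  [1.7,-0.2,-3.1,0,1],
  [2.1,-0.2,-3.7,0,1],
  [2.4,-0.2,-4.3,0,1],
  [2.4,-0.2,-4.3,0,1],
])

```text
clock: 22.22
ee_pos: [0.4098, -0.3446, 0.1748]
tcp_rot: [-90.1, 0.1, -86.8]
wrist_force: [-3.8, -0.3, -1.8]
width: 0.131
```

move_arm([
  [0.2,0,-0.2,0,1],
  [0.2,0,-0.2,0,0.55],
  [0.4,0,-0.2,0,0.55],
  [0.5,0,-0.2,0,0.55],
  [0.5,0,-0.2,0,0.55],
  [0.5,0,-0.2,0,0.55],
  [0.6,0,2,0,0.55],
  [0.6,0,5,0,0.55],
])

```text
clock: 22.88
ee_pos: [0.4143, -0.3436, 0.2243]
tcp_rot: [-90.2, 0.3, -86.8]
wrist_force: [0.5, -0.9, -0.2]
width: 0.449
```

```bash
python3 look.py 20 w,sb
```

```text
22.8833 [ 0.41433462 -0.34363684  0.22429717] [-90.23510765   0.2638168  -86.84857514] 0.4494878022828683 [ 0.52645236 -0.86745184 -0.17177801]
```

View pics/20w.png

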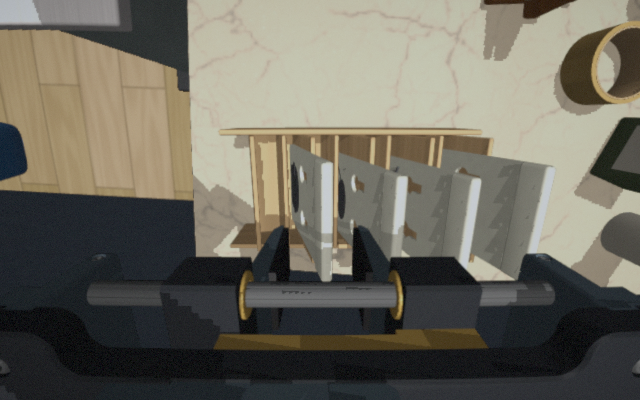

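View pics/20sb.png

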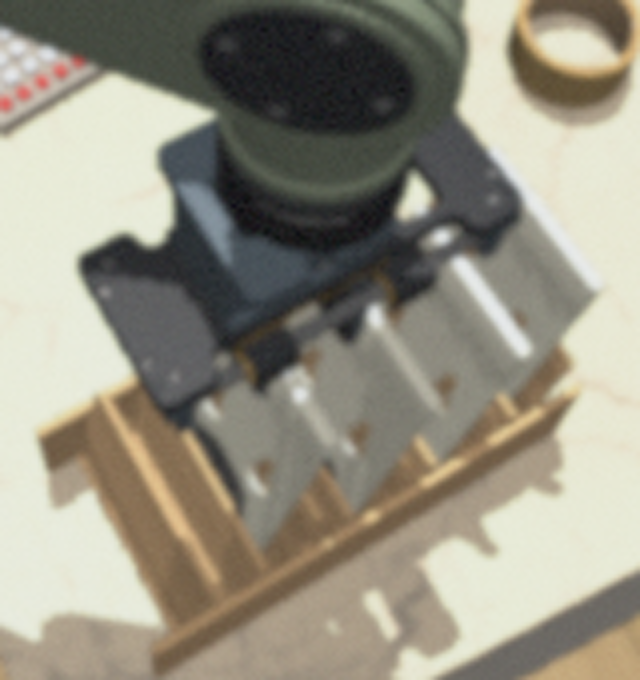

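The burger sign is stored in compartment 1. Next is new sign 2.

move_arm([
  [1,0,1,0,0.55],
  [4,-0.4,1,0,0.55],
  [5.9,-0.65,0.5,0,0.55],
  [5.9,-0.65,0,0,0.55],
  [5.9,-0.65,0,0,0.55],
  [5.9,-0.65,0,0,0.55],
])

```text
clock: 23.48
ee_pos: [0.4734, -0.3508, 0.2253]
tcp_rot: [-90.1, 0.1, -86.8]
wrist_force: [0.5, -0.7, -0.1]
width: 0.454
```

```bash
python3 look.py 21 w,sb
```

```text
23.4833 [ 0.47341938 -0.35084745  0.22528009] [-9.01151679e+01  8.85282054e-02 -8.68394938e+01] 0.4538118278455382 [ 0.46053154 -0.74724253 -0.09076884]
```

View pics/21w.png

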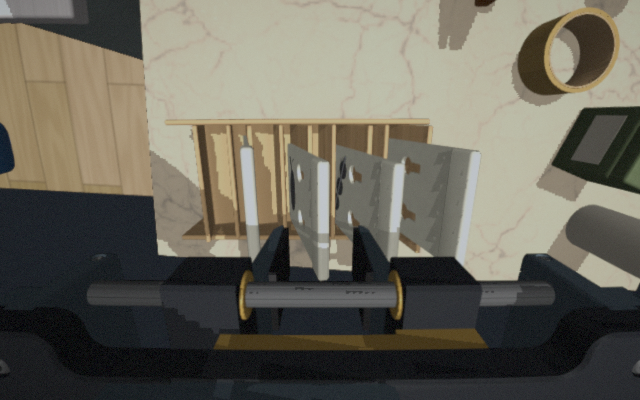

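Hem rows 162–278, centred. Lower and grip.

move_arm([
  [0,0,-3,0,0.55],
  [0,0,-5,0,0.55],
  [0,0,-5.7,0,0.55],
  [0,0,-5.7,0,1],
  [0,0,-5.7,0,1],
  [0,0,-5.7,0,1],
  [0,0,-5.7,0,1],
  [0,0,-5.7,0,1],
])

```text
clock: 24.25
ee_pos: [0.4747, -0.3519, 0.1707]
tcp_rot: [-89.9, -0.1, -86.8]
wrist_force: [-1.2, -0.0, 4.4]
width: 0.151
```

move_arm([
  [0,0,0,0,1],
  [0,0,0,0,1],
  [0,0,0,0,1],
])

```text
clock: 24.5
ee_pos: [0.4748, -0.3519, 0.1706]
tcp_rot: [-89.9, -0.1, -86.8]
wrist_force: [-0.3, 0.3, 5.3]
width: 0.151
```

move_arm([
  [-0.5,0,0.8,0,1],
  [-1,0,1.5,0,1],
  [-1.7,0,2.1,0,1],
  [-2.3,0,2.7,0,1],
  [-2.6,0,3.5,0,1],
  [-2.7,0,4.3,0,1],
])

```text
clock: 25.0
ee_pos: [0.4468, -0.3513, 0.2131]
tcp_rot: [-90.0, 0.0, -86.9]
wrist_force: [-0.4, 0.3, -1.7]
width: 0.103
```

move_arm([
  [0,0,3,0,1],
  [0,0,6.5,0,1],
  [0,0,10.5,0,1],
  [0,0,14,0,1],
  [0,0,16,0,1],
  [0,0,16,0,1],
  [0,0,16,0,1],
])

```text
clock: 25.58
ee_pos: [0.4482, -0.3515, 0.3736]
tcp_rot: [-89.8, -0.1, -86.8]
wrist_force: [-0.4, -0.5, -1.2]
width: 0.105
```

```bash
python3 look.py 22 c,sb
```

```text
25.5833 [ 0.44819122 -0.35147705  0.3736379 ] [-89.78859541  -0.12495742 -86.830226  ] 0.10526573623318732 [-0.39505032 -0.47129802 -1.15174363]
```

View pics/22c.png

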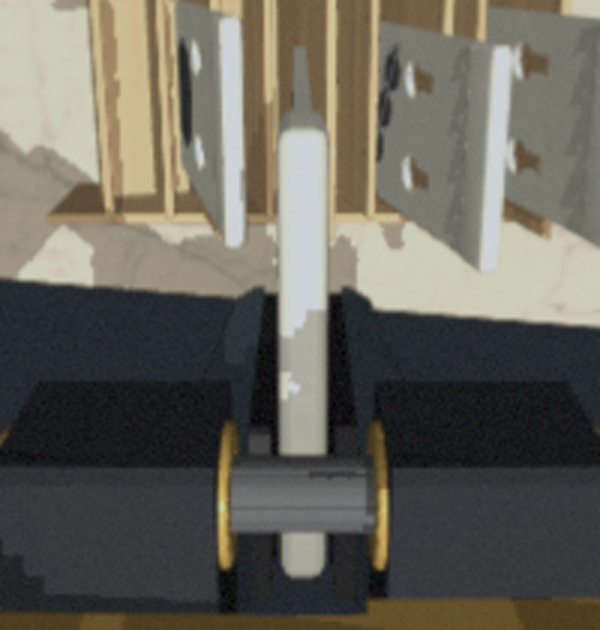

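View pics/22sb.png

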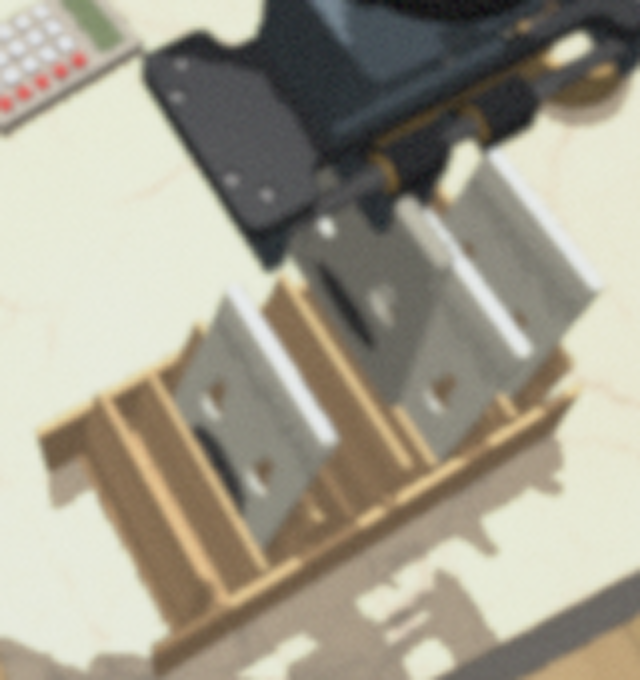

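Hem rows shifted 1.3 px, so this sign sits 0.9 mm towards +y in the grip; the middle target becomes TCP y≈.0456, hanging z≈.1827, entry .2047.

move_arm([
  [1,3.8,0,0.5,1],
  [2,7.6,0,1,1],
  [3,11.4,0,1.5,1],
  [4,15.2,0,2,1],
  [5,19,-0.5,2.5,1],
  [6,22.8,-1,3,1],
  [7,26.6,-2,3.6,1],
  [8,30.4,-3,3.6,1],
])

```text
clock: 26.35
ee_pos: [0.527, -0.0452, 0.3401]
tcp_rot: [-90.1, 0.0, -83.2]
wrist_force: [0.6, -0.3, -1.6]
width: 0.105
```

move_arm([
  [1,3.5,-1.5,0,1],
  [2.5,7,-3.5,0,1],
  [3.5,8.6,-6,0,1],
  [3.5,8.7,-9,0,1],
  [3.5,8.7,-12,0,1],
  [3.5,8.7,-13.3,0,1],
  [3.5,8.7,-13.3,0,1],
  [3.5,8.7,-13.3,0,1],
])

```text
clock: 27.02
ee_pos: [0.5615, 0.0398, 0.2075]
tcp_rot: [-90.2, 0.0, -83.2]
wrist_force: [0.1, 0.5, -1.4]
width: 0.111
```

```bash
python3 look.py 23 w,ss
```

```text
27.0167 [0.5614653  0.03978355 0.2074653 ] [-9.02221951e+01  2.76371112e-02 -8.32359669e+01] 0.1110665242592767 [ 0.0628744   0.51834071 -1.35784068]
```

View pics/23w.png

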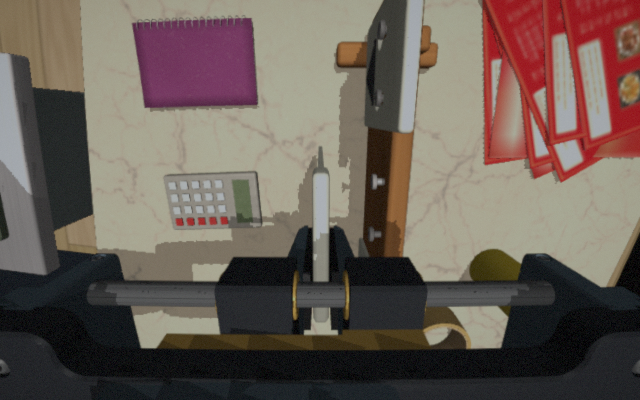

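View pics/23ss.png

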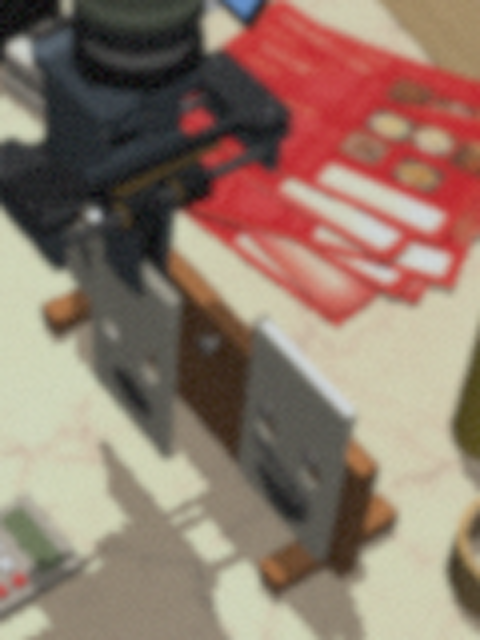

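move_arm([
  [2,0.2,-0.25,0,1],
  [3.3,0.37,-0.25,0,1],
  [3.3,0.37,-0.25,0,1],
  [3.3,0.37,-0.25,0,1],
])

```text
clock: 27.45
ee_pos: [0.5961, 0.0432, 0.2077]
tcp_rot: [-89.9, -0.0, -83.3]
wrist_force: [-0.0, 0.1, -1.2]
width: 0.109
```

move_arm([
  [0,0.03,-0.3,0,1],
  [0,0.03,-0.3,0,1],
  [0.6,0.1,-0.3,0,1],
  [1.2,0.17,-0.3,0,1],
  [1.2,0.17,-0.3,0,1],
])

```text
clock: 27.87
ee_pos: [0.6088, 0.0452, 0.2039]
tcp_rot: [-89.9, -0.0, -83.2]
wrist_force: [-0.2, -0.4, -1.0]
width: 0.107
```

move_arm([
  [0.3,0.02,0,0,1],
  [0.5,0.03,0,0,1],
  [0.5,0.03,0,0,1],
])

```text
clock: 28.12
ee_pos: [0.6129, 0.0454, 0.2036]
tcp_rot: [-90.0, -0.0, -83.2]
wrist_force: [-0.1, 0.2, -0.9]
width: 0.109
```

move_arm([
  [0,0,-0.5,0,1],
  [0.05,0,-1,0,1],
  [0.05,0,-1,0,1],
])

```text
clock: 28.37
ee_pos: [0.6121, 0.0453, 0.1922]
tcp_rot: [-90.1, 0.0, -83.2]
wrist_force: [0.7, -0.3, -1.2]
width: 0.111
```

move_arm([
  [0.1,0,-0.5,0,1],
  [0.1,0,-0.9,0,1],
  [0.1,0,-1.15,0,1],
  [0.1,0,-1.15,0,1],
])

```text
clock: 28.7
ee_pos: [0.6142, 0.0453, 0.1839]
tcp_rot: [-89.9, -0.0, -83.2]
wrist_force: [-1.8, 0.5, 6.6]
width: 0.106
```

```bash
python3 look.py 24 w,ss
```

```text
28.7 [0.61423555 0.04534914 0.18393945] [-8.98901437e+01 -7.85810001e-03 -8.32431519e+01] 0.10573975231118823 [-1.79895529  0.52371514  6.62390385]
```

View pics/24ss.png

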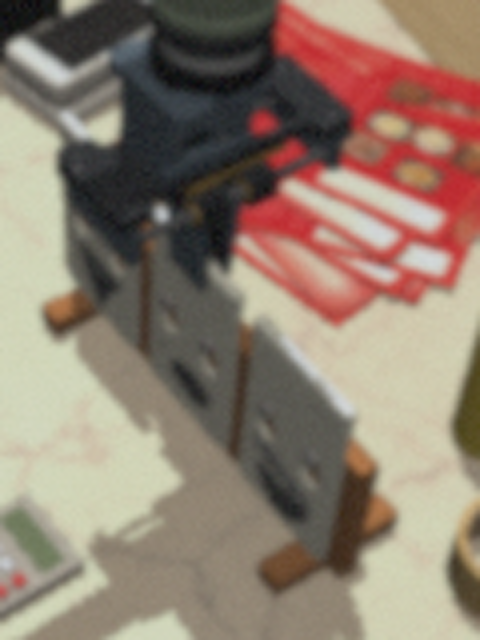

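Seated (6.6 N upward). The fish sign hangs. Release and go on to the left sign.

move_arm([
  [0,0,0,0,0.5],
  [0,0,0,0,0.5],
  [0,0,0,0,0.5],
  [0,0,0,0,0.5],
  [0,0,2,0,0.5],
  [0,0,4.5,0,0.5],
  [-0.5,3,5.3,0,0.5],
  [-0.9,6,5.3,0,0.5],
])

```text
clock: 29.47
ee_pos: [0.6065, 0.1051, 0.238]
tcp_rot: [-89.7, 0.0, -83.4]
wrist_force: [-0.3, -0.1, 0.4]
width: 0.502
```

move_arm([
  [-0.3,3.5,0,0,0.5],
  [-0.55,6,0,0,0.5],
  [-0.55,6,0,0,0.5],
  [-0.55,6,0,0,0.5],
])

```text
clock: 29.8
ee_pos: [0.5992, 0.1664, 0.2348]
tcp_rot: [-90.0, -0.0, -83.1]
wrist_force: [0.0, -0.6, -0.0]
width: 0.506
```

```bash
python3 look.py 25 ss,w
```

```text
29.8 [0.59918295 0.16637967 0.23480192] [-9.00293474e+01 -3.23605837e-02 -8.30963103e+01] 0.506373444787748 [ 0.02560953 -0.62180295 -0.04021193]
```

View pics/25ss.png

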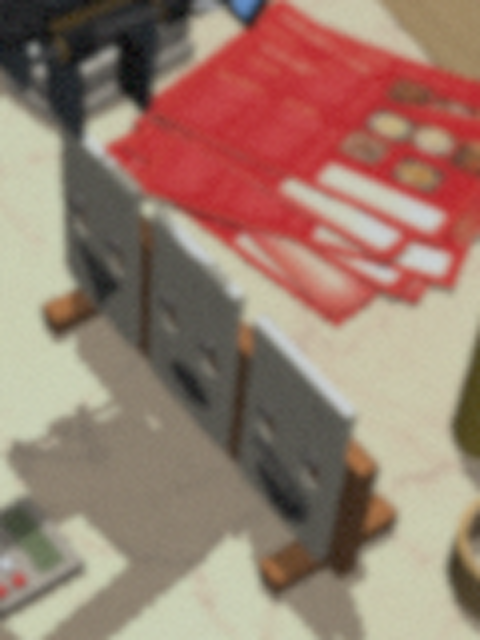

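View pics/25w.png

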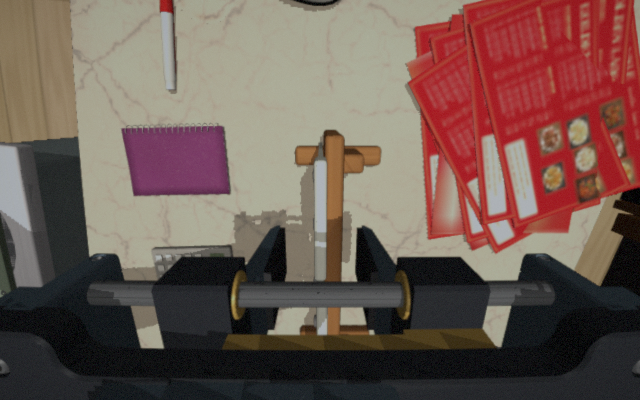

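Fish hangs well. The left hem is centred at column 320; grip it.

move_arm([
  [0,-0.1,-3,0,0.5],
  [0,-0.1,-5,0,0.5],
  [0,-0.1,-5.3,0,0.5],
  [0,-0.1,-5.3,0,1],
  [0,-0.1,-5.3,0,1],
  [0,-0.1,-5.3,0,1],
  [0,-0.1,-5.3,0,1],
  [0,-0.1,-5.3,0,1],
])

```text
clock: 30.57
ee_pos: [0.6001, 0.1644, 0.1834]
tcp_rot: [-89.9, 0.0, -83.3]
wrist_force: [0.2, 0.8, -0.4]
width: 0.162
```

move_arm([
  [0,0,0,0,1],
  [0,0,0,0,1],
  [0,0,0,0,1],
])

```text
clock: 30.82
ee_pos: [0.6, 0.1645, 0.183]
tcp_rot: [-89.9, 0.0, -83.2]
wrist_force: [0.2, 0.2, 2.7]
width: 0.105
```

```bash
python3 look.py 26 c
```

```text
30.8167 [0.59997051 0.16449632 0.18302114] [-8.98937745e+01  5.60023272e-03 -8.32335627e+01] 0.10529333981414758 [0.23723535 0.2183023  2.73422308]
```

View pics/26c.png

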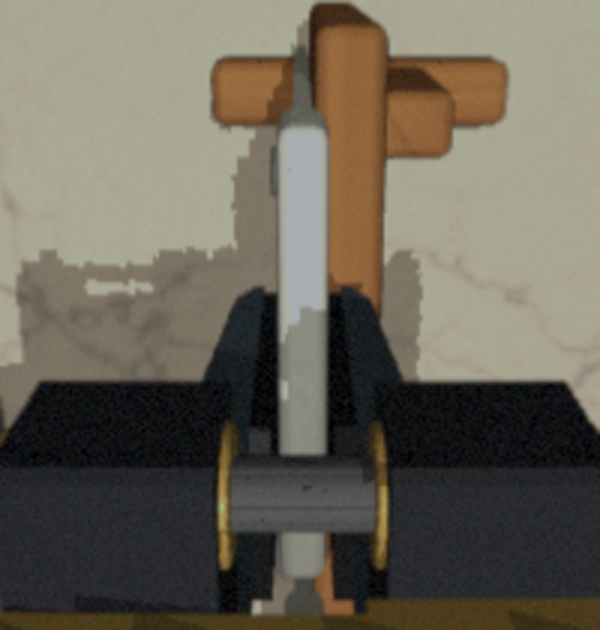

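Hem rows 124–576 in the crop (sign 1.4 mm towards +y of the TCP), so the left place is at y=.166. Lift and pull.

move_arm([
  [0,0,0.8,0,1],
  [0,0,1.6,0,1],
  [0,0,2.2,0,1],
  [0,0,2.2,0,1],
])

```text
clock: 31.2
ee_pos: [0.6002, 0.1646, 0.206]
tcp_rot: [-89.8, 0.0, -83.2]
wrist_force: [0.8, -0.1, -1.7]
width: 0.105
```

move_arm([
  [-0.3,-0.03,0,0,1],
  [-0.7,-0.08,0,0,1],
  [-1.1,-0.13,0,0,1],
])

```text
clock: 31.45
ee_pos: [0.5876, 0.1629, 0.2037]
tcp_rot: [-90.1, -0.0, -83.2]
wrist_force: [0.3, 0.8, -1.5]
width: 0.108
```

move_arm([
  [-1.5,-0.2,0.3,0,1],
  [-3.5,-0.5,1.5,0,1],
  [-5.5,-1.5,4,0,1],
  [-6.5,-4,7,-1,1],
  [-7,-7,9.7,-2,1],
  [-7.5,-10.5,11.5,-3,1],
  [-8,-14.2,13,-3.6,1],
  [-8.6,-18,14.5,-3.6,1],
])

```text
clock: 32.12
ee_pos: [0.5014, -0.018, 0.3502]
tcp_rot: [-90.0, -0.0, -86.8]
wrist_force: [0.7, 0.0, -1.7]
width: 0.11
```

move_arm([
  [-0.7,-3.8,1,0,1],
  [-1.5,-7.7,2,0,1],
  [-2.2,-11.7,2.4,0,1],
  [-3,-15.7,2.4,0,1],
  [-3.8,-19.7,2.4,0,1],
  [-4.5,-23.7,2.4,0,1],
  [-5.2,-27.7,2.4,0,1],
  [-6,-31.2,2.4,0,1],
])

```text
clock: 32.78
ee_pos: [0.4412, -0.331, 0.3728]
tcp_rot: [-90.0, 0.0, -86.9]
wrist_force: [-0.4, -0.3, -1.8]
width: 0.106
```

move_arm([
  [0,-1.2,0,0,1],
  [0,-1.2,0,0,1],
  [0,-1.2,0,0,1],
])

```text
clock: 33.03
ee_pos: [0.4421, -0.3406, 0.3726]
tcp_rot: [-90.0, 0.1, -86.9]
wrist_force: [-0.4, 1.1, -1.5]
width: 0.11
```

```bash
python3 look.py 27 sb,w
```

```text
33.0333 [ 0.44213212 -0.34063101  0.37255504] [-90.03913704   0.1122811  -86.9057199 ] 0.10997362421671185 [-0.36891286  1.08623017 -1.52351241]
```

View pics/27sb.png

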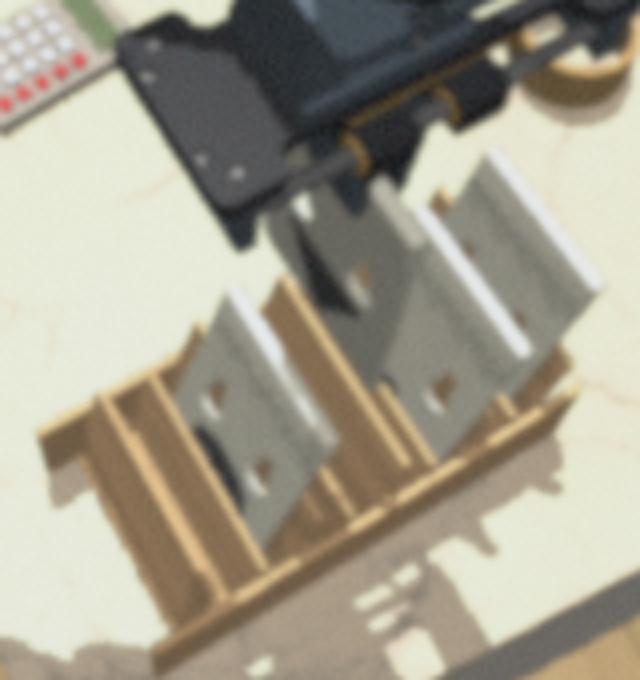

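View pics/27w.png

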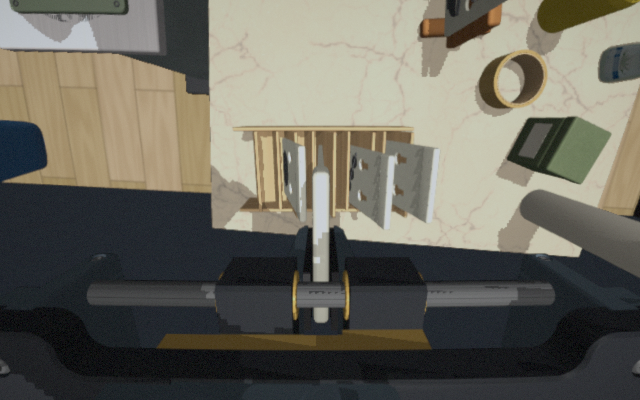

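move_arm([
  [0,-0.2,-4,0,1],
  [0,-0.2,-8,0,1],
  [0,-0.2,-11.5,0,1],
  [0,-0.2,-14,0,1],
  [0,-0.2,-15.4,0,1],
  [0,-0.2,-15.4,0,1],
  [0,-0.2,-15.4,0,1],
])

```text
clock: 33.72
ee_pos: [0.4428, -0.3416, 0.2194]
tcp_rot: [-90.0, 0.0, -86.7]
wrist_force: [-0.5, 0.7, -0.6]
width: 0.107
```

```bash
python3 look.py 28 sb,w
```

```text
33.7167 [ 0.44284702 -0.34156545  0.21941884] [-9.00126217e+01  3.56598093e-02 -8.67329574e+01] 0.1071475142919273 [-0.47261661  0.68571307 -0.63665751]
```

View pics/28w.png

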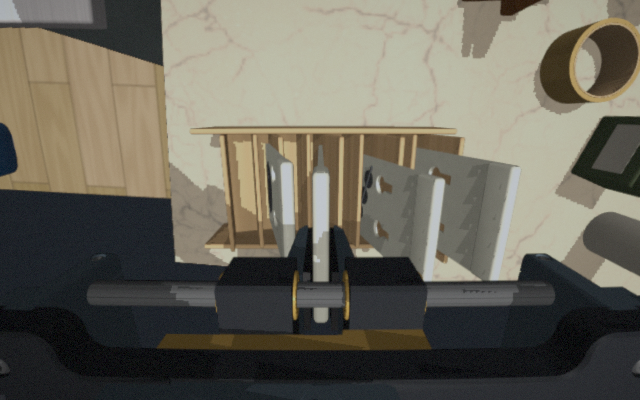

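View pics/28sb.png

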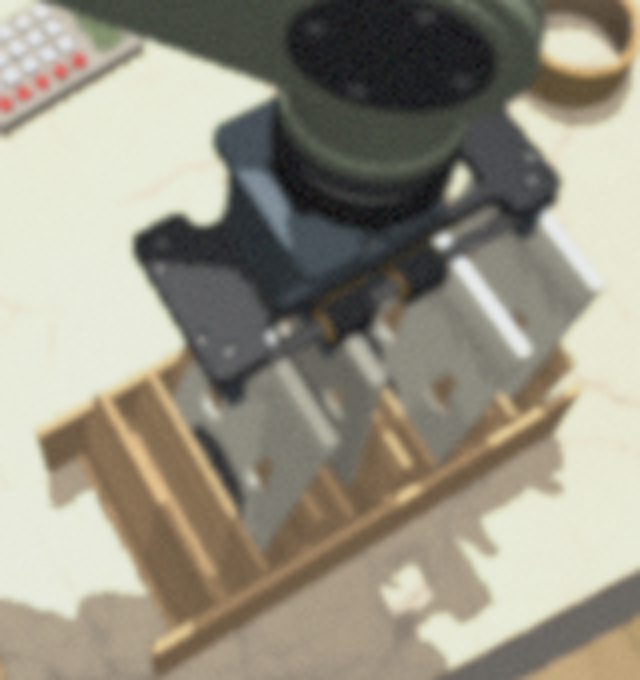

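The foot sits in compartment 2 and clears the sign in front. Tilt in.

move_arm([
  [0.1,-0.1,-0.8,0,1],
  [0.3,-0.1,-1.5,0,1],
  [0.6,-0.1,-2,0,1],
  [1.2,-0.1,-2.6,0,1],
  [1.7,-0.1,-3.1,0,1],
  [2.1,-0.1,-3.7,0,1],
  [2.4,-0.1,-4.3,0,1],
  [2.4,-0.1,-4.3,0,1],
])

```text
clock: 34.48
ee_pos: [0.4667, -0.3437, 0.1746]
tcp_rot: [-90.1, 0.1, -86.8]
wrist_force: [-3.7, -0.9, -2.0]
width: 0.133
```

move_arm([
  [0.2,0,-0.2,0,1],
  [0.2,0,-0.2,0,0.55],
  [0.4,0,-0.2,0,0.55],
  [0.5,0,-0.2,0,0.55],
  [0.5,0,-0.2,0,0.55],
  [0.5,0,-0.2,0,0.55],
  [0.6,0,2,0,0.55],
  [0.6,0,5,0,0.55],
])

```text
clock: 35.15
ee_pos: [0.4713, -0.3428, 0.2241]
tcp_rot: [-90.3, 0.2, -86.8]
wrist_force: [0.4, -0.1, 0.1]
width: 0.451
```

```bash
python3 look.py 29 sb,w
```

```text
35.15 [ 0.47131952 -0.3428411   0.22410542] [-90.25215366   0.24934135 -86.84496428] 0.4511550652543257 [ 0.37456653 -0.14308565  0.08050318]
```

View pics/29w.png

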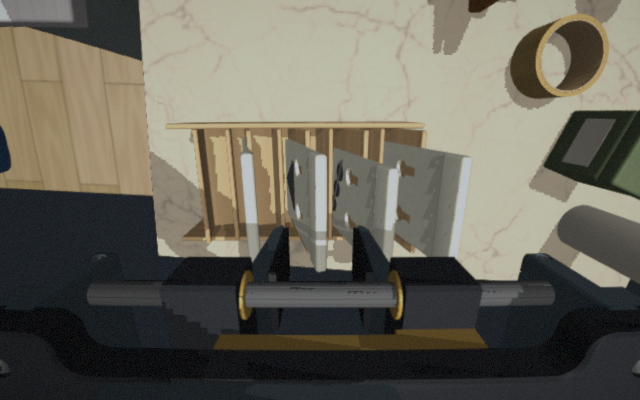

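View pics/29sb.png

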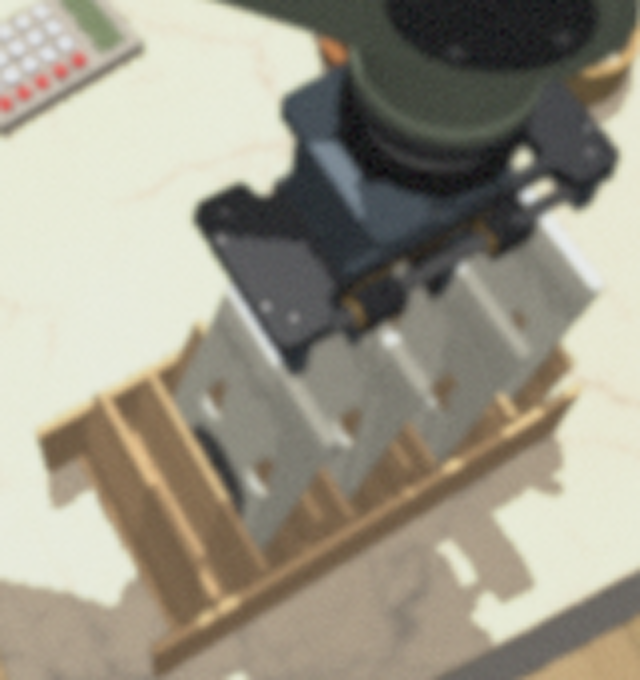

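Pizza slice is stored in compartment 2. Now the last new sign, in compartment 3.

move_arm([
  [1,0,1,0,0.55],
  [4,-0.4,1,0,0.55],
  [5.85,-0.55,0.5,0,0.55],
  [5.85,-0.55,0,0,0.55],
  [5.85,-0.55,0,0,0.55],
  [5.85,-0.55,0,0,0.55],
])

```text
clock: 35.75
ee_pos: [0.5299, -0.349, 0.2252]
tcp_rot: [-90.1, 0.1, -86.8]
wrist_force: [-0.3, 0.6, -0.1]
width: 0.451
```

```bash
python3 look.py 30 w
```

```text
35.75 [ 0.52994898 -0.3490147   0.22524317] [-9.01185811e+01  8.11698132e-02 -8.68403608e+01] 0.4514653028672789 [-0.26286093  0.6276292  -0.06334622]
```

View pics/30w.png

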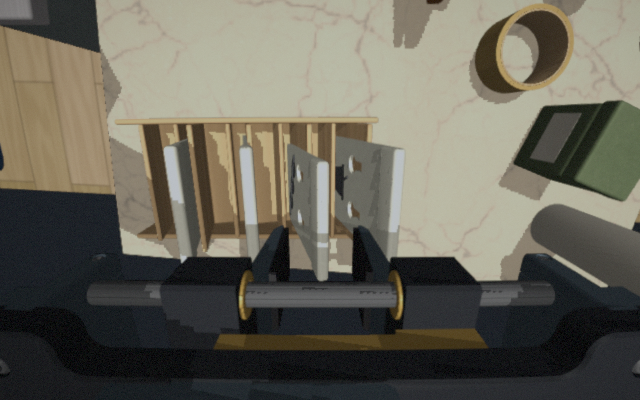

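Hem rows 162–279, column 321: centred. Lower and grip.

move_arm([
  [0,0,-3,0,0.55],
  [0,0,-5,0,0.55],
  [0,0,-5.7,0,0.55],
  [0,0,-5.7,0,1],
  [0,0,-5.7,0,1],
  [0,0,-5.7,0,1],
  [0,0,-5.7,0,1],
  [0,0,-5.7,0,1],
])

```text
clock: 36.47
ee_pos: [0.5311, -0.35, 0.1708]
tcp_rot: [-89.9, -0.1, -86.8]
wrist_force: [-1.3, 0.2, 3.7]
width: 0.153
```

move_arm([
  [0,0,0,0,1],
  [0,0,0,0,1],
  [0,0,0,0,1],
])

```text
clock: 36.72
ee_pos: [0.5314, -0.3499, 0.1707]
tcp_rot: [-89.9, -0.1, -86.8]
wrist_force: [-0.3, 0.4, 5.7]
width: 0.149
```

move_arm([
  [-0.5,0,0.8,0,1],
  [-1,0,1.5,0,1],
  [-1.7,0,2.1,0,1],
  [-2.3,0,2.7,0,1],
  [-2.6,0,3.5,0,1],
  [-2.7,0,4.3,0,1],
])

```text
clock: 37.22
ee_pos: [0.5033, -0.3494, 0.2132]
tcp_rot: [-90.0, 0.0, -86.9]
wrist_force: [-1.6, 0.4, -0.9]
width: 0.111
```

move_arm([
  [0,0,3,0,1],
  [0,0,6.5,0,1],
  [0,0,10.5,0,1],
  [0,0,14,0,1],
  [0,0,16,0,1],
  [0,0,16,0,1],
  [0,0,16,0,1],
])

```text
clock: 37.8
ee_pos: [0.5047, -0.3495, 0.3738]
tcp_rot: [-89.8, -0.1, -86.8]
wrist_force: [-0.2, -0.3, -2.7]
width: 0.103
```

```bash
python3 look.py 31 c,sb
```

```text
37.8 [ 0.50470992 -0.34953322  0.37376604] [-89.7755204   -0.12301157 -86.82464815] 0.10318509327161757 [-0.18442951 -0.3052954  -2.69264294]
```

View pics/31c.png

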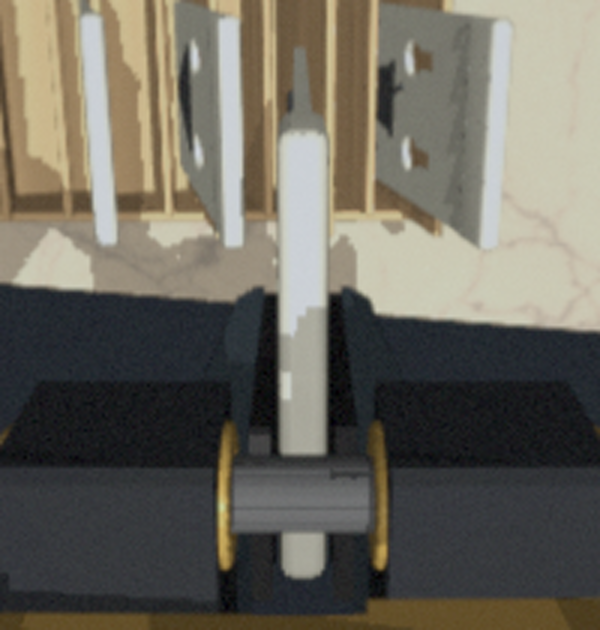

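View pics/31sb.png

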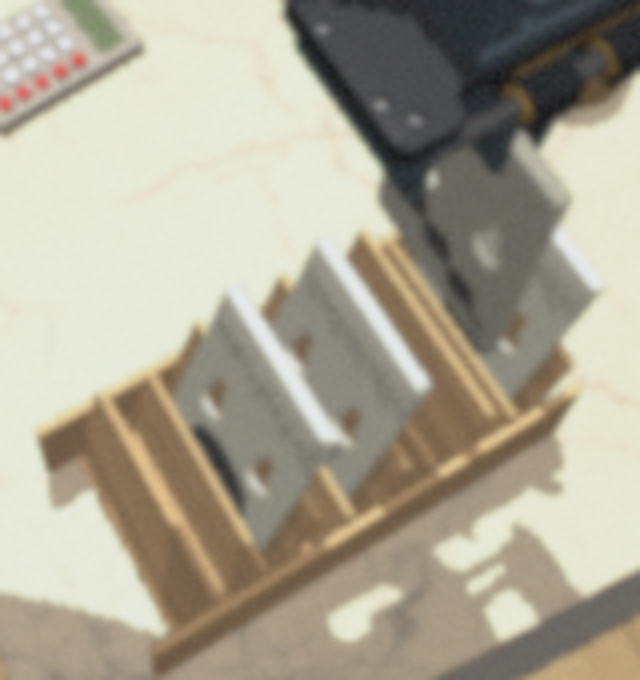

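Centre offset +0.8 mm, so the left target is TCP (.600, .165), entry z .205.

move_arm([
  [0.3,4,0,0.5,1],
  [0.6,8,0,1,1],
  [0.9,12,0,1.5,1],
  [1.2,16,0,2,1],
  [1.5,20,0,2.5,1],
  [1.8,24,0,3,1],
  [2,28,0,3.6,1],
  [2.2,32,0,3.6,1],
])

```text
clock: 38.57
ee_pos: [0.5251, -0.0274, 0.3701]
tcp_rot: [-90.2, 0.1, -83.2]
wrist_force: [0.7, 0.4, -2.0]
width: 0.107
```

move_arm([
  [0.3,4,-0.5,0,1],
  [0.6,8,-1,0,1],
  [0.9,12,-2,0,1],
  [1.2,16,-3,0,1],
  [1.5,18.5,-5.5,0,1],
  [2,19,-9,0,1],
  [2,19,-12,0,1],
  [2,19,-15,0,1],
])

```text
clock: 39.23
ee_pos: [0.5444, 0.1613, 0.2184]
tcp_rot: [-90.2, -0.0, -83.1]
wrist_force: [0.1, -1.0, -0.6]
width: 0.108
```

move_arm([
  [0,0,-1.5,0,1],
  [0,0,-1.6,0,1],
  [0,0,-1.6,0,1],
  [0,0,-1.6,0,1],
])

```text
clock: 39.57
ee_pos: [0.5464, 0.1607, 0.2067]
tcp_rot: [-89.9, 0.0, -83.2]
wrist_force: [-0.5, 0.2, -1.8]
width: 0.108
```

```bash
python3 look.py 32 w
```

```text
39.5667 [0.54636337 0.16067619 0.20668971] [-8.99485254e+01  1.24849255e-02 -8.32450208e+01] 0.10791181436948516 [-0.46073127  0.22149928 -1.80533376]
```

View pics/32w.png

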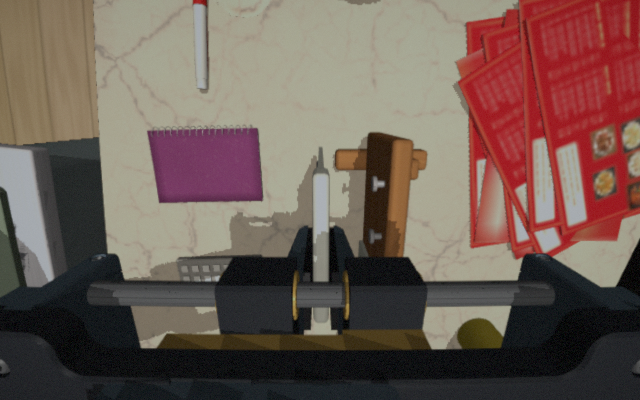

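move_arm([
  [2,0.05,-0.15,0,1],
  [3.5,0.24,-0.15,0,1],
  [3.5,0.24,-0.15,0,1],
  [3.5,0.24,-0.15,0,1],
  [3.5,0.24,-0.15,0,1],
])

```text
clock: 40.03
ee_pos: [0.5806, 0.1629, 0.2054]
tcp_rot: [-90.0, 0.0, -83.2]
wrist_force: [0.2, 0.1, -0.7]
width: 0.107
```

move_arm([
  [0.6,0.07,0,0,1],
  [1.3,0.15,0,0,1],
  [1.3,0.15,0,0,1],
  [1.3,0.15,0,0,1],
])

```text
clock: 40.37
ee_pos: [0.5942, 0.1645, 0.2047]
tcp_rot: [-90.0, 0.0, -83.2]
wrist_force: [-0.3, -0.6, -1.7]
width: 0.106
```

move_arm([
  [0.3,0.03,0,0,1],
  [0.5,0.06,0,0,1],
  [0.5,0.06,0,0,1],
])

```text
clock: 40.62
ee_pos: [0.5993, 0.1652, 0.2047]
tcp_rot: [-90.0, 0.0, -83.2]
wrist_force: [-0.2, 0.3, -1.8]
width: 0.108
```

No contact force, heads are through. Slide down.

move_arm([
  [0,0,-0.5,0,1],
  [0.05,0,-1,0,1],
  [0.05,0,-1,0,1],
])

```text
clock: 40.87
ee_pos: [0.5986, 0.1649, 0.1931]
tcp_rot: [-90.2, -0.0, -83.2]
wrist_force: [-1.2, 0.0, -0.7]
width: 0.107
```

move_arm([
  [0.1,0,-0.5,0,1],
  [0.1,0,-0.9,0,1],
  [0.1,0,-1.2,0,1],
  [0.1,0,-1.2,0,1],
])

```text
clock: 41.2
ee_pos: [0.6006, 0.165, 0.1842]
tcp_rot: [-89.9, 0.0, -83.2]
wrist_force: [-3.4, -0.0, 6.3]
width: 0.105
```

Seated (6.3 N upward). Release, rise, move clear and check everything.

move_arm([
  [0,0,0,0,0.5],
  [0,0,0,0,0.5],
  [0,0,0,0,0.5],
  [0,0,0,0,0.5],
  [0,0,2,0,0.5],
  [0,0,5,0,0.5],
  [0,0,9,0,0.5],
  [-2,0,12.5,0,0.5],
])

```text
clock: 41.87
ee_pos: [0.5826, 0.165, 0.3082]
tcp_rot: [-89.9, -0.0, -83.3]
wrist_force: [1.0, -0.5, 1.2]
width: 0.498
```

move_arm([
  [-3,2,1,0,0.5],
  [-6,4.5,1,0,0.5],
  [-9,7,1,0,0.5],
  [-12,9.5,1,0,0.5],
  [-15,12,1,0,0.5],
  [-18,14.5,1,0,0.5],
  [-20,16,1,0,0.5],
  [-20,16,1,0,0.5],
])

```text
clock: 42.53
ee_pos: [0.3769, 0.3274, 0.318]
tcp_rot: [-90.1, 0.1, -83.0]
wrist_force: [-0.7, -0.5, -0.3]
width: 0.505
```

```bash
python3 look.py 33 ss,sb,ts,tb
python3 - <<'E'
from h import *
crop(env.get_image("side"),180,60,440,375,2,"33side")
E
```

```text
42.5333 [0.37689163 0.32741611 0.31795347] [-90.07556815   0.10350753 -82.95046358] 0.504543657757991 [-0.74752497 -0.49900795 -0.31284473]
```

View pics/33ss.png

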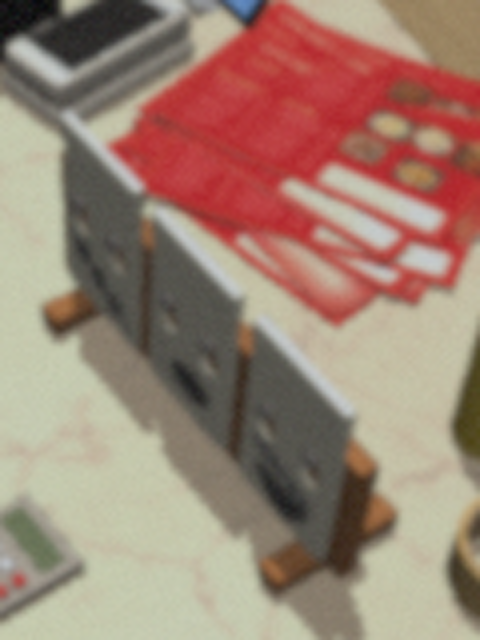

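View pics/33sb.png

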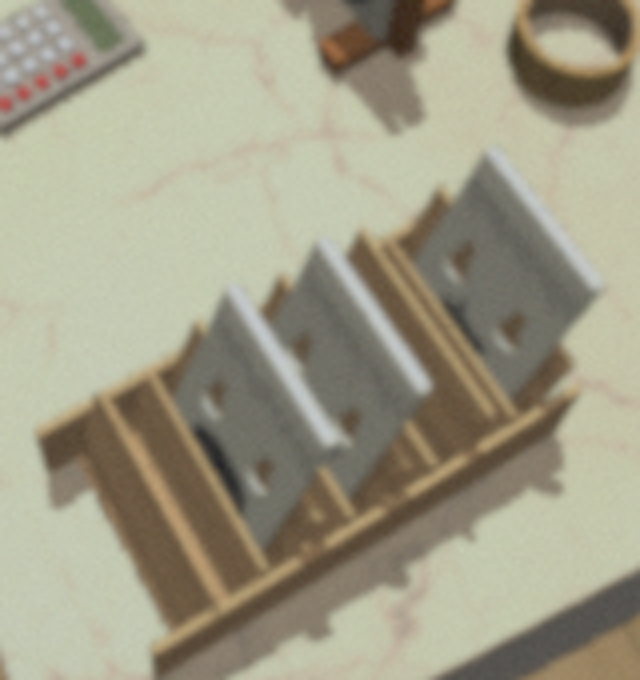

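View pics/33ts.png

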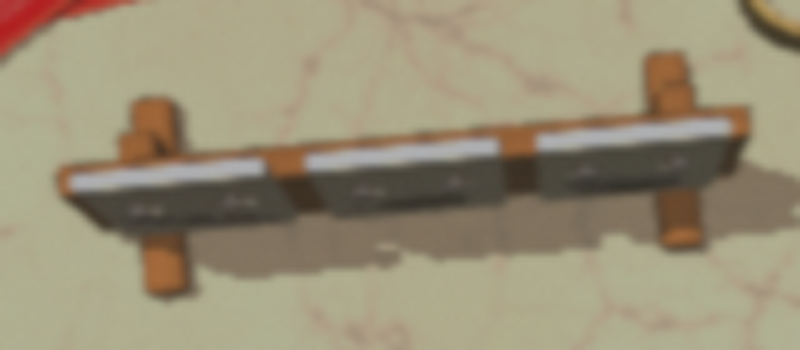

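View pics/33side.png

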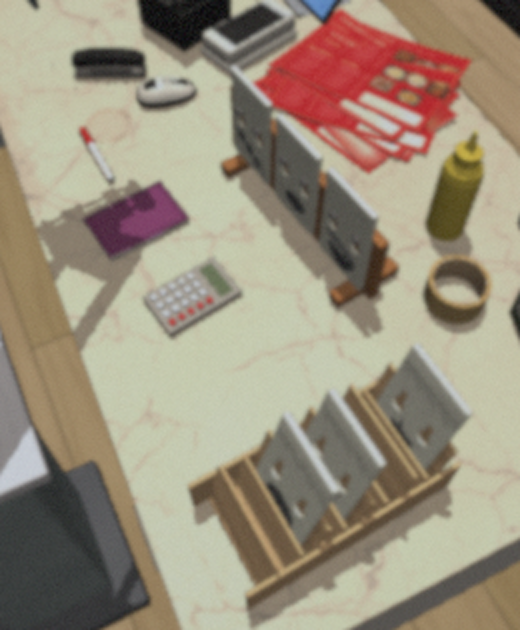

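Hem strips on the stand lie within about 3 crop pixels (1–2 mm) of the original hanging positions. All old signs stand in compartments 1, 2 and 4, and the calculator and notebook are unmoved. Handing in.

```bash
python3 -c "
from rig import env
print(env.job_done())"
```

```text
the job is handed in; nothing more can be done
None
```

The sign change is done and handed in at about 43 s of the 210 s allowed. No verdict was reported.

- **Hung on the stand:** the bowl is on the right screws, the fish on the middle and the skewer on the left.
- **Put away in the box:** the cup is in compartment 4, the burger in 1 and the pizza slice in 2.

**Last checks:** The final pictures show all three new signs at the same places as the originals hung, to within about 1–2 mm. Each one met 3–7 N of upward force at the expected height as it was pulled down, so the screws are at the tops of the slots. The three old signs lean in their compartments. The calculator and notebook look unmoved, and the arm stands clear of everything.

**One mistake:** on the first removal I lifted 22 mm too far and the cup sign caught on its screws. The wrist force read about 63 N in x and 41 N down in z (about 75 N in all), below the 120 N limit. I can't rule out a brief higher peak, or that the 40 N limit on the arm or gripper body pressing on something was affected. The sign slipped back onto its screws undamaged, and I gripped it again and removed it normally.

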